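# Unlatch the battery pack from its charger and snap it into the data logger

### The job

Move the charged battery pack from the black charger into the empty bay of the grey data logger: squeeze its sprung side tab fully in and, keeping it squeezed, lift the pack straight out without wrenching against the latch. The logger's bay floats a little from side to side, so feel for its mouth rather than pressing on the rim; then push the pack gently all the way home, tab on the same side as the lip of the bay, and let go so that the tab springs out and latches under the lip. Use only light force on charger and logger and leave the other things on the bench alone.

Things in the scene. Friction and masses are not known exactly. Their poses are not given: they have to be found in the camera images.
- pack: White upright battery pack, x -16 to +20 mm, y -15 to +15 mm, 84 mm high, about 0.17 kg. Origin on its bottom face, z up; x points away from the side with the black tab. At the start it is latched in the charger, its upper 40 mm standing above the charger's mouth. Opposite the tab is a flat ribbed grip face at x = +20 mm.
- tab (a joint): Inward travel (m) of the black sprung tab on the pack's -x side: 0 = sprung out, 0.005 = fully pressed. It slides along the pack's +x, needs 4 N to start and 9 N fully in, and springs back by itself. It must be in by about 3 mm to clear the lip; aim for fully in. If the pack is pulled with the tab out, the hook bears on the lip after 1.5 mm.
- tab_face (a point): Middle of the pressing area of the tab's outer face, 66 mm above the pack's underside, at pack x = -21 mm (tab out) or -16 mm (fully in). Tab 17 mm wide (y), top 81 mm above the pack's underside; its hook (3.5 mm proud, 28 to 34 mm above the underside) is hidden in the well. Tab face to opposite grip face: 41 mm, pressed 36 mm.
- charger_bay (a point): Centre of the floor of the charger's well, where the pack's origin rests at the start; axes as the pack's. Both wells: x -17 to +21 mm, y -16 to +16 mm, so 1 mm play all round; lead-in 2 mm wide and 4 mm deep at the mouth; in the -x side a 21 mm wide channel takes the tab, and across it lies the lip (8.5 mm high, up to the mouth) under which the hook latches.
- charger: Charger: black block, 92 mm (x, -50 to +42, and a 10 mm lead stub) by 60 mm (y), fixed; mouth of its well 50 mm, floor of its well 6 mm above the bench. Origin at its underside, below its well's centre.
- logger_bay (a point): Nominal centre of the floor of the logger's empty bay; z up, -x towards the catch lip. The pack's origin comes to rest at this x and z, but the bay floats freely along y (drag 1 N) and stands anywhere from -6.5 to +6.5 mm off this point in y: not measured, see it or feel for it. Along x and z it is exact. Well size: see charger_bay.
- logger: Data logger: grey case, 86 mm (x, -46 to +40) by 136 mm (y, +32 to -104), fixed to the bench. The floating bay is a block 42 mm wide (y), 10 mm higher than the case around it: mouth 50 mm, floor 6 mm above the bench. The -y wing, 44 mm high, carries a dark screen and four small keys. Origin at its underside, below the nominal bay centre.
- sample_pot: Sample pot with a red screw lid, 46 mm across, 57 mm high; a bystander, to be left alone. Origin at its underside.
- petri: Flat round dish, 58 mm across, 13 mm high; a bystander. Origin at its underside.
- vial: Small capped vial, 25 mm across, 60 mm high; a bystander standing between charger and logger. Origin at its underside.
- tube: Capped centrifuge tube lying on the bench between charger and logger, 120 mm long (y), 21 mm thick; a bystander. Origin at its underside.
- pen: Marker pen lying on the bench, 126 mm long (y), 15 mm thick; a bystander. Origin at its underside.
- media_bottle: Bottle with a blue cap, 69 mm across, 129 mm high; a bystander. Origin at its underside.
- valve: Small stopcock lying on the bench, 26 x 44 x 17 mm; a bystander. Origin at its underside.
Not all that is in view belongs to the job. Of the things that look like the pack, the larger one is meant.

How it is judged:
By the outcome, as a careful person would: the job done as asked, in the order asked, and still so for the second after the job is handed in, with the robot touching nothing.
It also fails if it takes over 58 s, if anything falls off the work surface, if the arm or the gripper's body presses on something with over 40 N, if the wrist force passes 120 N, or if a joint passes its speed limit or range.

### The arm

A 6-joint arm with a two-finger parallel gripper is mounted at the origin on a cart in front of the work surface, level with it; the furniture and walls round the work are solid. World frame = base frame: x ahead of the robot, y to its left, z up, the work surface at z = 0. Lengths are in m, angles in rad, forces in N, time in s.
With the tool pointing down it reaches from about 0.35 to 0.975 m from the base axis. Payload 17.4 kg.
Tool frame: the origin (TCP) lies midway between the tips of the shut fingers; the grasp point (between the pads) lies 19 mm behind it (grip_depth is the distance from the TCP to the grasp point, in m); y points along the fingers, z is the direction in which the jaws open and shut, and the axes are right-handed (so a half turn about y gives the same grasp; the last joint's range is limited). The gripper opens to 85 mm and grips with 20 to 120 N. Pads are 22 mm wide; open, the fingers measure 114 mm over their backs; the gripper's body (76 mm by 85 mm) begins 54 mm behind the grasp point. The pads swing forward as they close: fully open they stand 13 mm farther back than shut.
Start: joints at [1.138, 0.116, 1.442, -0, 1.584, -0.038], TCP at [0.26, 0.623, 0.231] pointing down, gripper open.
Joint ranges: [-2.83, 2.83], [-0.83, 2.19], [0.07, 2.5], [-1.14, 4.28], [0.01, 3], [-2.97, 2.97]. Speed limits (rad/s): [1.89, 1.89, 2.22, 3.14, 3.14, 3.14].

### API

Orientations are given as a unit quaternion [x, y, z, w].
In Python, from bench import observe, grab_frame, finish_job, grip_depth gives the robot as it stands.
- The arm moves only by the tool carry_out, never from a script. Its argument "commands" is a list of rows, each an object with "hand": the closure, from 0 (fully open) to 1 (shut); "translation": the shift along the tool's x, y, z in mm, a list of three; "twist": the turn about the tool's y in rad. In form: [{"hand": hand, "translation": [dx, dy, dz], "twist": twist}, ...]. A call has 1 to 5 rows; each row shifts and turns the pose as measured when the row begins, along the tool's axes as they then stand; what a row does not reach is not made up. A row lasts 1/8 s, in which the tool goes at most 62.5 mm and 10.7 degrees, less where a joint would pass 70% of its speed; a pose out of reach is approached as far as the arm can. A call is refused whole if a number of a shift passes 62.5 or a number of a turn 0.188, either way. A call with a gripper value outside its range is refused whole. The fingers move at their own pace and stop on an object; "grip_force" is the grip in N (left out, the last holds). Time passes only in rows, so rows that do not move let the fingers close. It gives the time, the measured TCP pose, the force and the opening at its end, in the units of the state.
- observe(): the state, without advancing time (a new reading comes with each control period).
- grab_frame(name): name is "scene" or "top"; returns a dict with "pixels" (400x640x3 uint8, red, green, blue), "depth" (400x640 float32, m along the optical axis (not along the pixel's ray), 0 where there is no reading), "K" (3x3 intrinsics, pixels), "k1" (the pictures are not rectified: a ray, as slopes to the right and down, at radius r is drawn at 1 + k1 r^2 times it, then the intrinsics apply), "R" (3x3) and "t" (3): a world point X has camera coordinates R X + t. Camera axes: x right, y down, z forward; pixel columns grow to the right and rows downward; lengths in m; the calibration is good to about 2 mm. A picture is of the moment at which its call begins.
- finish_job(): hands the job in, once; it reports no verdict.
The state is a dict: "t": time; "q": joint angles; "dq": joint speeds; "joint_torque": joint torques, N m; "eef_pos": TCP position; "ee_rot": TCP orientation; "contact_force": force on the tool from outside, world axes, zero at the start; "moment": the same for the moment, N m; "finger_gap": finger opening in m.
Only numpy, scipy, OpenCV 4.12 (cv2) and the standard library are available. Lean on these libraries where they do the work, as an engineer would, in place of code of your own. Each camera call takes 0.05 s, during which the arm holds its last target.

## Working session

There is one attempt and no reset: what is moved stays moved. The work goes in short steps, Python scripts to look and compute and a tool call to move; the robot and the scene stay as the last step left them, time stands still between calls to the robot, and variables do not carry over. Pictures are saved under pics/ and viewed, and the job is handed in when it is done.

Besides the shell and the picture viewer there is one more tool, called after "Request:" as name(argument=value, ...) on one line, values as JSON. carry_out: Moves the arm, as the interface text tells. Its arguments: {"type":"object","properties":{"commands":{"type":"array","items":{"type":"object","properties":{"hand":{"type":"number"},"translation":{"type":"array","items":{"type":"number"}},"twist":{"type":"number"}}}},"grip_force":{"type":"number"}},"required":["commands"]}

```bash
ls; mkdir -p pics; cat > h.py <<'E'
import numpy as np, cv2
from bench import observe, grab_frame, finish_job, grip_depth
def save(n,im): cv2.imwrite(f'pics/{n}.png',cv2.cvtColor(im,cv2.COLOR_RGB2BGR))
def ray(f,u,v):
    K,k1=f['K'],f['k1']
    p=cv2.undistortPoints(np.array([[[u,v]]],float),np.array(K,float),np.array([k1,0,0,0,0.]))[0,0]
    d=f['R'].T@np.array([p[0],p[1],1.]); o=-f['R'].T@f['t']
    return o,d
def onz(f,u,v,z):
    o,d=ray(f,u,v); return o+d*(z-o[2])/d[2]
def dep(f,u,v):
    o,d=ray(f,u,v); return o+d*f['depth'][int(round(v)),int(round(u))]
def proj(f,X):
    c=np.array(f['R'])@np.array(X)+f['t']; s=c[:2]/c[2]; r2=s@s
    s=s*(1+f['k1']*r2); return np.array(f['K'])[:2,:2]@s+np.array(f['K'])[:2,2]
E
python3 - <<'E'
from h import *
print(observe()); print(grip_depth)
for n in('scene','top'):
    f=grab_frame(n); save(n+'0',f['pixels']); np.savez(n+'0.npz',**f); print(n,f['K'],f['k1'],f['R'],f['t'])
E
```

```text
pics
{'t': 0.0, 'q': array([ 1.13822111e+00,  1.16505827e-01,  1.44227207e+00,  3.76834173e-06,
        1.58400050e+00, -3.78065862e-02]), 'dq': array([ 3.26078779e-04, -8.79166029e-05,  1.75564980e-05, -2.98124355e-04,
        1.96981832e-03, -1.51770969e-03]), 'joint_torque': array([-4.44353980e-03, -7.31952667e+01, -6.32502437e+01, -3.04718660e-04,
        6.17870028e-03, -8.24673748e-05]), 'eef_pos': array([0.25953243, 0.62290417, 0.23054457]), 'ee_rot': array([ 0.69378406, -0.1387662 ,  0.13856822, -0.69296931]), 'contact_force': array([-0.64786397, -0.07081369,  0.1127847 ]), 'moment': array([0.00102932, 0.01363845, 0.05406156]), 'finger_gap': 0.0854865718632081}
0.0187
scene [[425.11568179   0.         313.79265163]
 [  0.         425.11568179 200.31589853]
 [  0.           0.           1.        ]] -0.09624167158293767 [[ 0.61822117 -0.78597245  0.00706382]
 [-0.34486983 -0.27931758 -0.89612861]
 [ 0.70630545  0.55156958 -0.44373823]] [-0.46170372  0.17242663  0.66420269]
top [[474.60718587   0.         326.72018016]
 [  0.         474.60718587 192.84954602]
 [  0.           0.           1.        ]] 0.013275950272540856 [[ 0.44824664 -0.89384597  0.01069291]
 [-0.69883363 -0.35786059 -0.61932814]
 [ 0.55741053  0.27013919 -0.78505943]] [-0.39563222  0.30521145  0.7248963 ]
```

View pics/scene0.png

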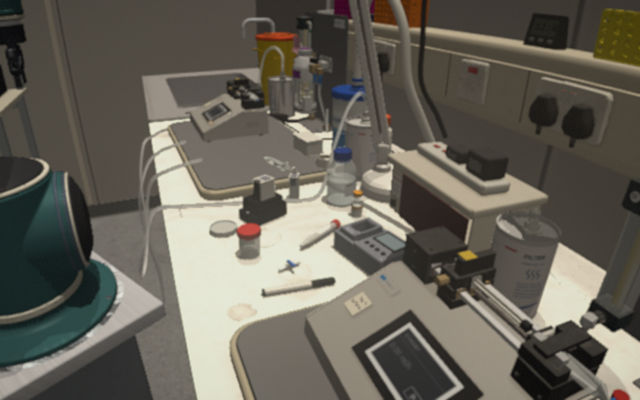

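View pics/top0.png

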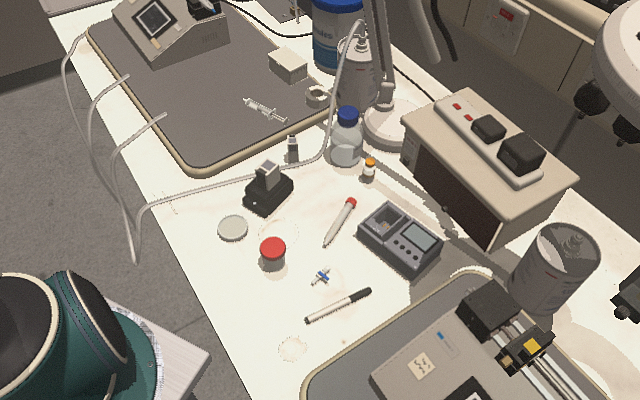

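```bash
python3 - <<'E'
from h import *
for n in('scene','top'):
    f=dict(np.load(n+'0.npz')); print(n,proj(f,[0.26,.623,.231]),proj(f,[0,0,0]),'cam',-f['R'].T@f['t'])
f=dict(np.load('top0.npz'));im=f['pixels']
a=cv2.resize(im[130:230,220:320],(600,600),interpolation=cv2.INTER_CUBIC); save('c_top_charger',a)
a=cv2.resize(im[190:290,345:455],(660,600),interpolation=cv2.INTER_CUBIC); save('c_top_logger',a)
f2=dict(np.load('scene0.npz'));im2=f2['pixels']
a=cv2.resize(im2[160:240,225:325],(750,600),interpolation=cv2.INTER_CUBIC); save('c_sc_charger',a)
for u,v in[(268,163),(268,175),(292,140),(280,195),(255,200),(380,225),(405,208),(272,243),(232,225),(322,275),(340,220),(368,165),(345,120)]: print(u,v,dep(f,u,v).round(4))
E
```

```text
scene [23.56629381 90.60302821] [ 33.94313851 304.82774465] cam [-0.12423022 -0.68107861  0.45250995]
top [-141.27919289   56.68790606] [ 66.0561976  393.93941928] cam [-0.01343199 -0.44023401  0.76234319]
268 163 [ 0.4752 -0.0793  0.0933]
268 175 [ 0.4534 -0.0919  0.0879]
292 140 [ 0.5745 -0.0739  0.0627]
280 195 [ 0.4627 -0.1075  0.026 ]
255 200 [ 0.4285 -0.0715  0.0282]
380 225 [ 0.4691 -0.3149  0.0513]
405 208 [ 0.5632 -0.3348  0.0019]
272 243 [ 0.3436 -0.1631  0.0584]
232 225 [ 0.3652 -0.0584  0.0161]
322 275 [ 0.3479 -0.2587  0.0161]
340 220 [ 0.4671 -0.2365  0.0187]
368 165 [ 0.5864 -0.2394  0.0586]
345 120 [ 0.615  -0.1724  0.1268]
```

View pics/c_top_charger.png

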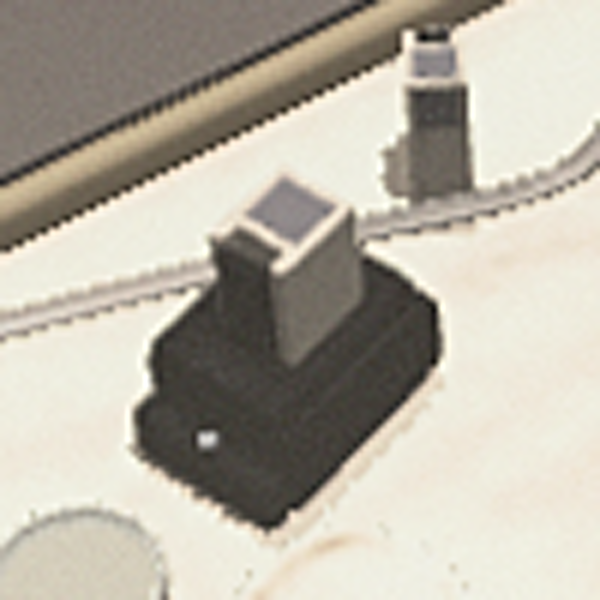

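View pics/c_top_logger.png

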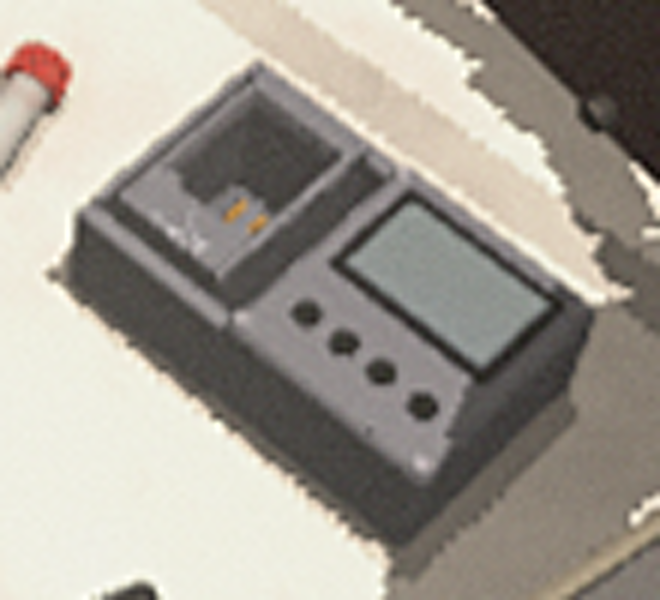

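View pics/c_sc_charger.png

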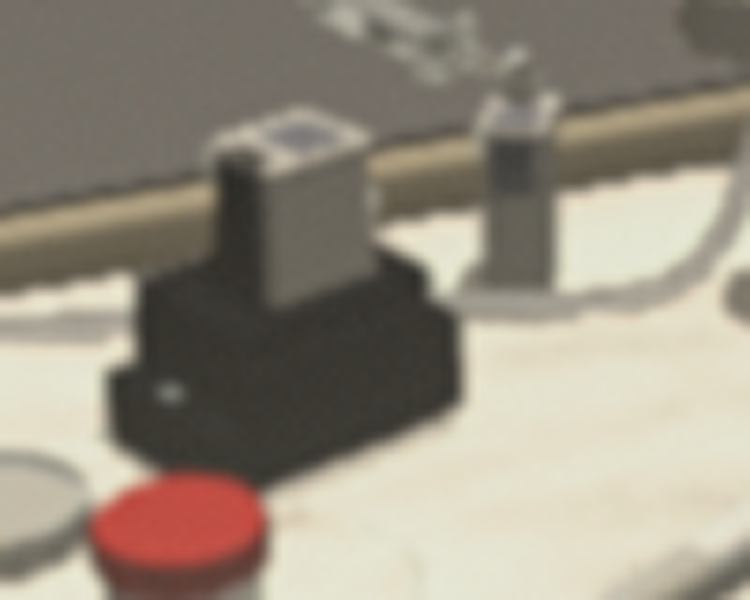

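```bash
cat > meas.py <<'E'
from h import *
def cloud(f):
    v,u=np.mgrid[0:400,0:640]
    p=cv2.undistortPoints(np.stack([u.ravel(),v.ravel()],1).astype(float)[:,None],f['K'].astype(float),np.array([f['k1'],0,0,0,0.]))[:,0]
    c=np.c_[p,np.ones(len(p))]*f['depth'].ravel()[:,None]
    return ((c-f['t'])@f['R']).reshape(400,640,3)
E
python3 - <<'E'
from meas import *
for n in('top','scene'):
    f=dict(np.load(n+'0.npz')); X=cloud(f)
    for nm,c,zl,zh,r in(('pack',(.47,-.085),.084,.1,.05),('charger',(.47,-.085),.044,.056,.07),('logcase',(.47,-.36),.035,.046,.12),('logbay',(.49,-.32),.046,.06,.05),('decoy',(.575,-.075),.05,.1,.03)):
        m=(np.hypot(X[...,0]-c[0],X[...,1]-c[1])<r)&(X[...,2]>zl)&(X[...,2]<zh)&(f['depth']>0)
        P=X[m]; 
        if len(P)<5: print(n,nm,len(P));continue
        (cx,cy),(w,h),a=cv2.minAreaRect(P[:,:2].astype(np.float32)); print(n,nm,len(P),'c',round(cx,4),round(cy,4),'wh',round(w,4),round(h,4),round(a,1),'z',np.median(P[:,2]).round(4))
        if nm=='pack': print(P[:,2].std(), np.percentile(P[:,2],[5,50,95]))
E
```

```text
top pack 307 c 0.4655 -0.0801 wh 0.0317 0.0428 80.9 z 0.0918
0.0025408912119592327 [0.08599594 0.09182423 0.09399645]
top charger 504 c 0.4632 -0.0795 wh 0.0572 0.0715 80.9 z 0.0517
top logcase 1421 c 0.4757 -0.3522 wh 0.1369 0.088 71.5 z 0.0439
top logbay 651 c 0.4807 -0.3306 wh 0.0737 0.0808 73.5 z 0.0503
top decoy 145 c 0.5779 -0.0718 wh 0.0348 0.0209 29.2 z 0.062
scene pack 158 c 0.4644 -0.0809 wh 0.034 0.0439 81.8 z 0.0893
0.0019658737484608874 [0.08479906 0.08933572 0.09082204]
scene charger 321 c 0.4603 -0.0809 wh 0.0539 0.0719 78.5 z 0.0498
scene logcase 1521 c 0.4733 -0.3544 wh 0.1362 0.0873 72.2 z 0.0435
scene logbay 319 c 0.4812 -0.3316 wh 0.0719 0.0722 69.5 z 0.0493
scene decoy 83 c 0.5739 -0.0736 wh 0.0295 0.0219 32.7 z 0.0593
```

```bash
python3 - <<'E'
from h import *
f=dict(np.load('top0.npz'));im=f['pixels']
save('z1',cv2.resize(im[150:190,245:290],(765,680)[:2],interpolation=cv2.INTER_CUBIC)[:595])
f=dict(np.load('scene0.npz'));im=f['pixels']
save('z2',cv2.resize(im[170:210,247:287],(600,600),interpolation=cv2.INTER_CUBIC))
E
```

```text
(no output)
```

View pics/z1.png

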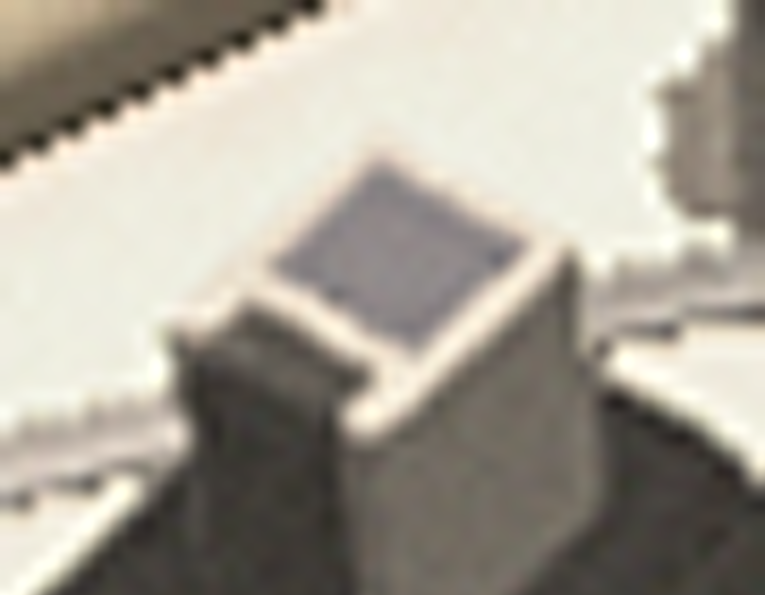

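View pics/z2.png

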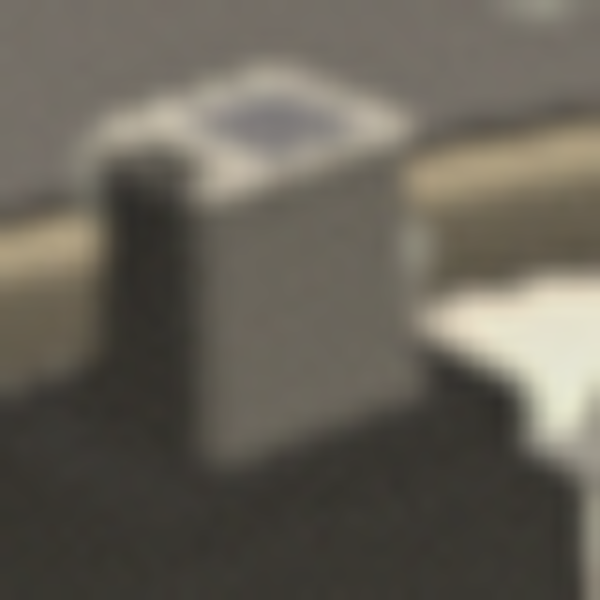

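```bash
python3 - <<'E'
from h import *
f=dict(np.load('top0.npz')); g=dict(np.load('scene0.npz'))
A=[(352,438),(575,250),(380,140),(172,335)]; B=[(205,208),(412,115),(285,60),(90,150)]
PL=np.array([(-16,-15),(20,-15),(20,15),(-16,15)])/1e3
for f,C,s,o in((f,A,17,(245,150)),(g,B,15,(247,170))):
    W=np.array([onz(f,o[0]+(u+.5)/s-.5,o[1]+(v+.5)/s-.5,.09)[:2] for u,v in C]); print(W.round(4), np.linalg.norm(W-np.roll(W,-1,0),axis=1).round(4))
    for sel in([0,1,3],[0,1,2,3]):
        P=PL[sel];Q=W[sel];p=P-P.mean(0);q=Q-Q.mean(0);a=np.arctan2((p[:,0]*q[:,1]-p[:,1]*q[:,0]).sum(),(p*q).sum())
        R=np.array([[np.cos(a),-np.sin(a)],[np.sin(a),np.cos(a)]]); t=Q.mean(0)-R@P.mean(0); print('yaw',np.degrees(a),'t',t, ((P@R.T+t-Q)*1e3).round(1).tolist())
# depth-based: tab rect center is pack (-.5,0)
from meas import *
E
```

```text
[[ 0.449  -0.0888]
 [ 0.4839 -0.0965]
 [ 0.4882 -0.0687]
 [ 0.4528 -0.0634]] [0.0357 0.0282 0.0358 0.0256]
yaw -8.965175937909143 t [ 0.46662069 -0.07859334] [[-0.6, -2.2], [0.2, 0.0], [0.4, 2.1]]
yaw -9.795182677583002 t [ 0.46649069 -0.07902183] [[-0.9, -2.3], [-0.2, -0.7], [0.6, 1.1], [0.5, 1.9]]
[[ 0.4449 -0.0942]
 [ 0.4871 -0.0942]
 [ 0.4903 -0.0658]
 [ 0.4491 -0.0672]] [0.0422 0.0287 0.0413 0.0273]
yaw 0.5578308431943264 t [ 0.46429792 -0.08020115] [[3.5, -1.1], [-2.6, -0.8], [-0.9, 1.9]]
yaw -2.079565331947624 t [ 0.46584667 -0.08029913] [[4.4, -0.5], [-1.8, -1.8], [-4.0, -0.3], [1.3, 2.5]]
```

```bash
python3 - <<'E'
from h import *
f=dict(np.load('top0.npz'));im=f['pixels']
g=im.max(2)
def edge(pts_px_lines,z,name,thr):
    # for each nominal segment sample normals, find subpixel threshold crossing
    for (a,b) in pts_px_lines:
        a=np.array(a,float);b=np.array(b,float);d=(b-a)/np.linalg.norm(b-a);n=np.array([-d[1],d[0]])
        P=[]
        for s in np.linspace(.12,.88,30):
            c=a+(b-a)*s; k=np.arange(-5,5.01,.25); q=c+k[:,None]*n
            val=cv2.remap(g.astype(np.float32),q[:,0].astype(np.float32)[None],q[:,1].astype(np.float32)[None],cv2.INTER_LINEAR)[0]
            gr=np.abs(np.gradient(cv2.GaussianBlur(val[None],(1,1),0)[0])); gr=np.convolve(gr,np.ones(5)/5,'same'); gr[:3]=0;gr[-3:]=0
            i=gr.argmax(); P.append(onz(f,*q[i],z)[:2])
        P=np.array(P); vx,vy,x0,y0=cv2.fitLine(P.astype(np.float32),cv2.DIST_HUBER,0,.01,.01).ravel()
        r=np.abs((P[:,0]-x0)*vy-(P[:,1]-y0)*vx)*1e3
        print(name,'ang',np.degrees(np.arctan2(vy,vx)).round(2),'pt',round(x0,4),round(y0,4),'med res mm',np.median(r).round(2))
c=lambda U,V:(220+U/6-.4,130+V/6-.4); l=lambda U,V:(345+U/6-.4,190+V/6-.4)
edge([(c(278,528),c(440,362))],0,'charger -y side z0',0)
edge([(c(135,450),c(270,528))],0,'charger -x side z0',0)
edge([(l(65,280),l(390,540))],0,'logger -x z0',0)
edge([(l(408,543),l(575,405))],0,'logger -y z0',0)
edge([(l(82,212),l(225,325))],.04,'logger -x top z40',0)
edge([(l(120,195),l(255,67))],.05,'bay +y rim z50',0)
edge([(l(255,67),l(348,150))],.05,'bay +x rim z50',0)
edge([(l(120,195),l(220,277))],.05,'bay -x rim z50',0)
edge([(l(220,277),l(350,155))],.05,'bay -y rim z50',0)
E
python3 - <<'E'
from h import *
f=dict(np.load('top0.npz'));im=f['pixels']
save('z3',cv2.resize(im[195:245,352:412],(780,650),interpolation=cv2.INTER_CUBIC)[:600])
E
```

```text
charger -y side z0 ang -8.32 pt 0.4593 -0.1068 med res mm 0.19
charger -x side z0 ang 81.39 pt 0.4174 -0.0743 med res mm 0.61
logger -x z0 ang 71.18 pt 0.4357 -0.3321 med res mm 0.37
logger -y z0 ang -30.3 pt 0.4497 -0.419 med res mm 2.76
logger -x top z40 ang 71.11 pt 0.4554 -0.3023 med res mm 0.35
bay +y rim z50 ang -19.43 pt 0.4932 -0.2918 med res mm 0.33
bay +x rim z50 ang 71.85 pt 0.5244 -0.3233 med res mm 0.22
bay -x rim z50 ang 67.5 pt 0.4532 -0.3096 med res mm 2.47
bay -y rim z50 ang -13.21 pt 0.4791 -0.3343 med res mm 0.81
```

View pics/z3.png

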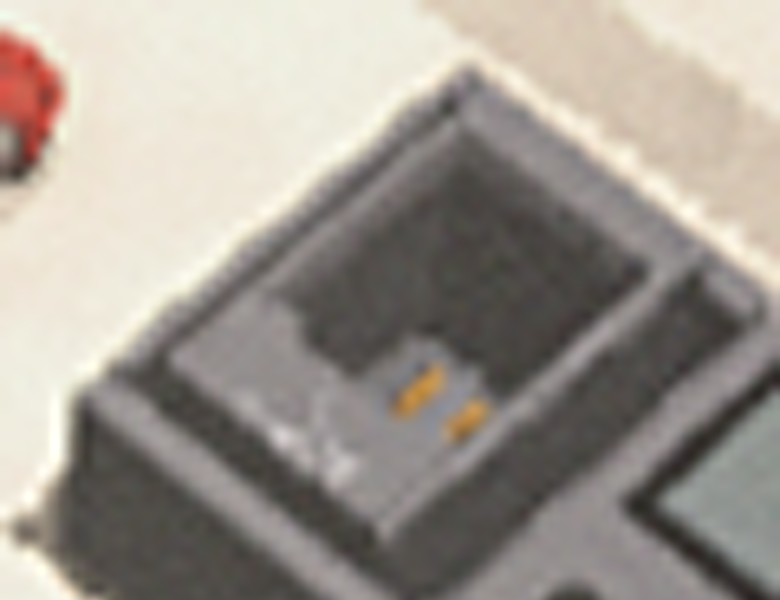

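```bash
python3 - <<'E'
from h import *
f=dict(np.load('top0.npz'))
a=np.radians(-18.7);x=np.array([np.cos(a),np.sin(a)]);y=np.array([-x[1],x[0]]); o=.5655*x-.1465*y; print(o)
def z3(U,V,z):
    p=onz(f,352+(U+.5)/13-.5,195+(V+.5)/13-.5,z)[:2]-o; return (np.array([p@x,p@y])*1e3).round(1)
for U,V,z,n in[(380,535,.05,'bay -x-y'),(168,360,.05,'bay -x+y'),(695,262,.05,'bay +x-y'),(465,95,.05,'bay+x+y'),(460,125,.05,'well+x+y'),(645,272,.05,'well +x-y'),(280,290,.05,'well -x +y'),(85,400,.04,'case -x+y'),(470,68,.04,'case+x+y'),(765,300,.04,'case +x mid'),(405,392,.006,'contact1'),(468,418,.006,'c2'),(300,440,.05,'mark1'),(345,470,.05,'mark')]: print(n,z3(U,V,z))
E
```

```text
[ 0.48867761 -0.32007295]
bay -x-y [-35.9 -17.1]
bay -x+y [-35.2  23. ]
bay +x-y [ 31.  -17.9]
bay+x+y [30.2 24.5]
well+x+y [25.5 21.4]
well +x-y [ 24.6 -14. ]
well -x +y [-14.9  20.1]
case -x+y [-43.1  30.7]
case+x+y [41.1 31.5]
case +x mid [ 39.6 -25.6]
contact1 [10.6 12.9]
c2 [13.8  3.3]
mark1 [-32.   1.]
mark [-31.3  -6.7]
```

```bash
cat >> h.py <<'E'
from scipy.spatial.transform import Rotation as Ro
def st():
    s=observe(); R=Ro.from_quat(s['ee_rot']).as_matrix(); return s,s['eef_pos'],R
def plan(target, xdir):
    """tool-frame shift (mm) to target TCP and twist so tool z aligns with +-xdir (deg yaw)"""
    s,p,R=st(); d=R.T@(np.array(target)-p)*1e3
    a=np.radians(xdir); 
    best=None
    for sg in(1,-1):
        v=R.T@(sg*np.array([np.cos(a),np.sin(a),0])); th=np.arctan2(v[0],v[2]) # turn about y: z-> (sin,0,cos)
        if best is None or abs(th)<abs(best): best=th
    print('t',s['t'],'pos',p.round(4),'R',R.round(3).tolist()); print('shift mm',d.round(1),'twist',best.round(4),'q',s['q'].round(2),'F',s['contact_force'].round(2),'M',s['moment'].round(3),'gap',s['finger_gap'].round(4))
E
python3 - <<'E'
from meas import *
plan([.468,-.079,.14],-8.7)
for n in('top','scene'):
    f=dict(np.load(n+'0.npz')); X=cloud(f); ok=(f['depth']>0)
    for lo,hi in((-.45,-.2),(-.2,0),(0,.2),(.2,.4),(.4,.75)):
        m=ok&(X[...,1]>lo)&(X[...,1]<hi)&(X[...,0]>.2)&(X[...,0]<.62); print(n,lo,hi,m.sum(), np.percentile(X[m][:,2],[50,99,100]) if m.sum() else '')
E
```

```text
t 0.1 pos [0.2596 0.6229 0.2306] R [[0.923, -0.0, 0.385], [-0.385, -0.001, 0.923], [-0.0, -1.0, -0.001]]Traceback (most recent call last):
  File "<stdin>", line 2, in <module>
  File "h.py", line 27, in plan
    print('t',s['t'],'pos',p.round(4),'R',R.round(3).tolist()); print('shift mm',d.round(1),'twist',best.round(4),'q',s['q'].round(2),'F',s['contact_force'].round(2),'M',s['moment'].round(3),'gap',s['finger_gap'].round(4))
                                                                                                                                                                                                     ^^^^^^^^^^^^^^^^^^^^^
AttributeError: 'float' object has no attribute 'round'
```

```bash
sed -i "s/s\['finger_gap'\].round(4)/round(float(s['finger_gap']),4)/" h.py
python3 - <<'E'
from meas import *
plan([.468,-.079,.14],-8.7)
for n in('top','scene'):
    f=dict(np.load(n+'0.npz')); X=cloud(f); ok=(f['depth']>0)
    for lo,hi in((-.45,-.2),(-.2,0),(0,.2),(.2,.4),(.4,.75)):
        m=ok&(X[...,1]>lo)&(X[...,1]<hi)&(X[...,0]>.2)&(X[...,0]<.62); print(n,lo,hi,m.sum(), np.percentile(X[m][:,2],[50,99,100]) if m.sum() else '')
E
```

```text
t 0.1 pos [0.2596 0.6229 0.2306] R [[0.923, -0.0, 0.385], [-0.385, -0.001, 0.923], [-0.0, -1.0, -0.001]]
shift mm [ 462.4   91.2 -567.7] twist 1.3278 q [ 1.14  0.12  1.44 -0.    1.58 -0.04] F [ 0.57  0.54 -0.27] M [ 0.005  0.005 -0.008] gap 0.0854
top -0.45 -0.2 31304 [0.00321777 0.13745555 0.16115003]
top -0.2 0 19248 [0.00263517 0.10141648 0.13420772]
top 0 0.2 13273 [0.00384953 0.03497501 0.03787845]
top 0.2 0.4 7442 [0.00284321 0.04518314 0.04913666]
top 0.4 0.75 7570 [-0.89475762  0.03281814  0.04246716]
scene -0.45 -0.2 15754 [0.00752199 0.13598611 0.15938211]
scene -0.2 0 11101 [0.00080051 0.10866513 0.13081354]
scene 0 0.2 5010 [0.0082567  0.03185714 0.03268558]
scene 0.2 0.4 2486 [0.00130539 0.0437529  0.04678114]
scene 0.4 0.75 5774 [-0.50582128  0.45840691  0.46577176]
```

```bash
cat >> h.py <<'E'
def rows(target,yaw,n):
    s,p,R=st(); a0=np.degrees(np.arctan2(R[1,2],R[0,2])); tot=((yaw-a0+180)%360)-180
    D=(np.array(target)-p)*1e3
    for k in range(n):
        a=np.radians(a0+tot*k/n); z=np.array([np.cos(a),np.sin(a)]); x=np.array([np.cos(a-np.pi/2),np.sin(a-np.pi/2)])
        print([round(float(D[:2]@x/n),1),round(float(-D[2]/n),1),round(float(D[:2]@z/n),1)],'tw',round(float(-np.radians(tot)/n),4))
E
python3 -c "
from h import *
rows([.468,-.079,.2],-8.7,12)"
```

```text
[38.5, 2.6, -47.3] tw 0.1107
[43.5, 2.6, -42.8] tw 0.1107
[48.0, 2.6, -37.7] tw 0.1107
[51.8, 2.6, -32.2] tw 0.1107
[55.1, 2.6, -26.2] tw 0.1107
[57.6, 2.6, -20.0] tw 0.1107
[59.5, 2.6, -13.5] tw 0.1107
[60.6, 2.6, -6.9] tw 0.1107
[61.0, 2.6, -0.1] tw 0.1107
[60.7, 2.6, 6.6] tw 0.1107
[59.6, 2.6, 13.3] tw 0.1107
[57.7, 2.6, 19.8] tw 0.1107
```

Request:
carry_out(commands=[{"hand": 0, "translation": [38.5, 2, -47], "twist": 0.11}, {"hand": 0, "translation": [43.5, 2, -43], "twist": 0.11}, {"hand": 0, "translation": [48, 2, -38], "twist": 0.11}, {"hand": 0, "translation": [52, 2, -32], "twist": 0.11}, {"hand": 0, "translation": [55, 2, -26], "twist": 0.11}], grip_force=20)

```text
t: 0.72
eef_pos: [0.3454, 0.3249, 0.2174]
ee_rot: [0.63, -0.325, 0.325, -0.626]
contact_force: [1.0, 0.5, 0.3]
finger_gap: 0.0854
```

```bash
python3 -c "
from h import *
rows([.468,-.079,.2],-8.7,8)"
```

```text
[50.1, 2.2, -16.6] tw 0.0958
[51.4, 2.2, -11.7] tw 0.0958
[52.3, 2.2, -6.8] tw 0.0958
[52.7, 2.2, -1.7] tw 0.0958
[52.7, 2.2, 3.3] tw 0.0958
[52.1, 2.2, 8.4] tw 0.0958
[51.1, 2.2, 13.3] tw 0.0958
[49.6, 2.2, 18.1] tw 0.0958
```

Request:
carry_out(commands=[{"hand": 0, "translation": [50, 2, -16.5], "twist": 0.096}, {"hand": 0, "translation": [51.5, 2, -12], "twist": 0.096}, {"hand": 0, "translation": [52.5, 2, -7], "twist": 0.096}, {"hand": 0, "translation": [52.5, 2, -2], "twist": 0.096}, {"hand": 0.25, "translation": [52.5, 2, 3.5], "twist": 0.096}])

```text
t: 1.35
eef_pos: [0.4197, 0.063, 0.2077]
ee_rot: [0.53, -0.469, 0.47, -0.527]
contact_force: [1.6, 1.3, -0.3]
finger_gap: 0.07
```

```bash
python3 -c "
from h import *
rows([.468,-.079,.15],-8.7,3)"
```

```text
[48.9, 19.2, 10.4] tw 0.0902
[47.8, 19.2, 14.7] tw 0.0902
[46.2, 19.2, 19.0] tw 0.0902
```

Request:
carry_out(commands=[{"hand": 0.25, "translation": [49, 17, 10.5], "twist": 0.09}, {"hand": 0.25, "translation": [48, 17, 14.5], "twist": 0.09}, {"hand": 0.25, "translation": [46, 17, 19], "twist": 0.09}, {"hand": 0.25, "translation": [0, 0, 0], "twist": 0}])

```text
t: 1.85
eef_pos: [0.4678, -0.0874, 0.1552]
ee_rot: [0.458, -0.539, 0.541, -0.455]
contact_force: [-0.5, 0.3, 0.8]
finger_gap: 0.0638
```

```bash
python3 - <<'E'
from h import *
plan([.468,-.079,.12],-8.7)
for n in('scene','top'):
    f=grab_frame(n); save(n+'1',f['pixels']); np.savez(n+'1.npz',**f)
E
```

```text
t 1.85 pos [ 0.4678 -0.0874  0.1552] R [[-0.166, -0.001, 0.986], [-0.986, -0.004, -0.166], [0.004, -1.0, -0.0]]
shift mm [-8.5 35.2 -1.2] twist -0.0145 q [-0.24 -0.3   1.95 -0.    1.49 -0.07] F [-0.47  0.29  0.8 ] M [ 0.027 -0.018 -0.01 ] gap 0.0638
```

View pics/top1.png

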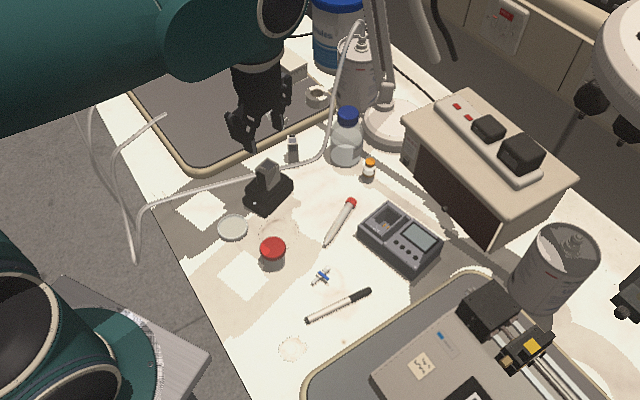

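View pics/scene1.png

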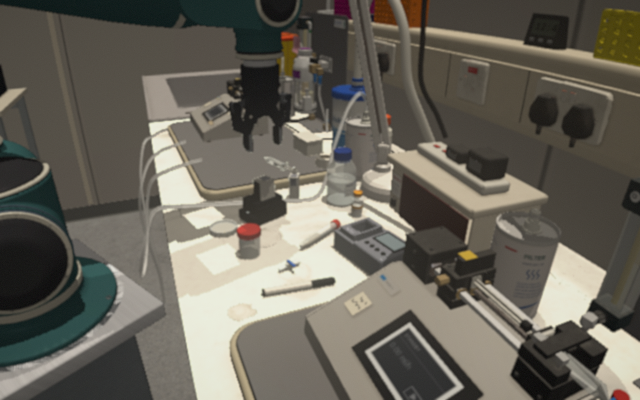

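```bash
python3 - <<'E'
from h import *
f=dict(np.load('top1.npz'));im=f['pixels']
save('z4',cv2.resize(im[150:190,245:290],(765,680)[:2],interpolation=cv2.INTER_CUBIC)[:595])
E
```

```text
(no output)
```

View pics/z4.png

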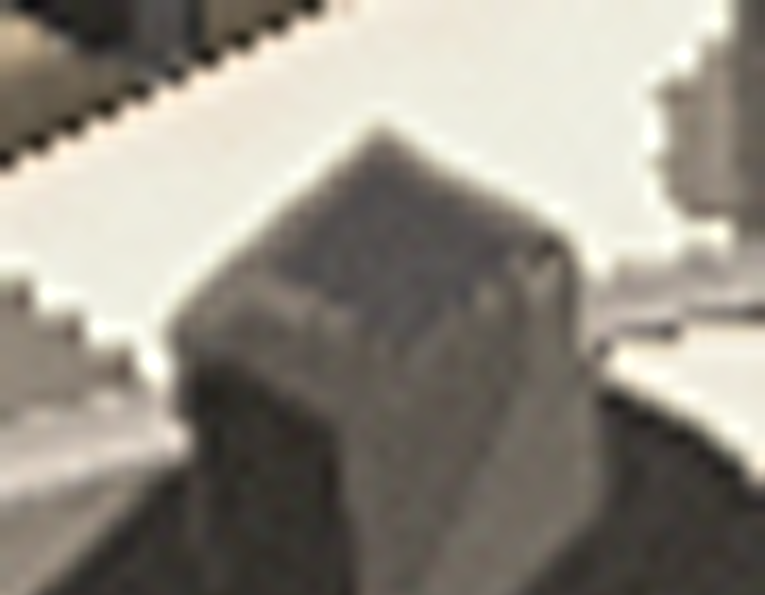

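```bash
python3 - <<'E'
from h import *
f=dict(np.load('top1.npz'))
A=[(348,436),(578,240),(382,125),(170,335)]
PL=np.array([(-16,-15),(20,-15),(20,15),(-16,15)])/1e3
W=np.array([onz(f,245+(u+.5)/17-.5,150+(v+.5)/17-.5,.09)[:2] for u,v in A]); print(W.round(4), np.linalg.norm(W-np.roll(W,-1,0),axis=1).round(4))
for sel in([1,2,3],[0,1,2,3]):
        P=PL[sel];Q=W[sel];p=P-P.mean(0);q=Q-Q.mean(0);a=np.arctan2((p[:,0]*q[:,1]-p[:,1]*q[:,0]).sum(),(p*q).sum())
        R=np.array([[np.cos(a),-np.sin(a)],[np.sin(a),np.cos(a)]]); t=Q.mean(0)-R@P.mean(0); print('yaw',np.degrees(a),'t',t, ((P@R.T+t-Q)*1e3).round(1).tolist())
E
```

```text
[[ 0.4491 -0.0882]
 [ 0.4853 -0.0961]
 [ 0.4902 -0.0677]
 [ 0.4527 -0.0632]] [0.0371 0.0288 0.0378 0.0253]
yaw -6.720118597403801 t [ 0.46754168 -0.07971286] [[0.3, -0.9], [-1.1, 0.6], [0.7, 0.3]]
yaw -9.347929607305252 t [ 0.467351   -0.07849507] [[0.0, -2.5], [-0.7, -0.5], [-0.7, 0.8], [1.3, 2.1]]
```

```bash
python3 -c "
from h import *
plan([.469,-.0795,.10],-8.7)"
```

```text
t 1.95 pos [ 0.4679 -0.0853  0.1568] R [[-0.162, 0.001, 0.987], [-0.987, -0.004, -0.162], [0.004, -1.0, 0.002]]
shift mm [-6.1 56.7  0. ] twist -0.0105 q [-0.23 -0.3   1.95 -0.    1.49 -0.07] F [0.45 0.53 0.02] M [ 0.021 -0.008  0.053] gap 0.0638
```

Request:
carry_out(commands=[{"hand": 0.3, "translation": [-3, 27, 0], "twist": -0.006}, {"hand": 0.3, "translation": [-3, 27, 0], "twist": -0.005}, {"hand": 0.3, "translation": [0, 0, 0], "twist": 0}, {"hand": 0.3, "translation": [0, 0, 0], "twist": 0}])

```text
t: 2.45
eef_pos: [0.4697, -0.0759, 0.1051]
ee_rot: [0.462, -0.532, 0.537, -0.463]
contact_force: [0.3, -0.1, 0.8]
finger_gap: 0.0597
```

```bash
python3 - <<'E'
from h import *
plan([.469,-.0795,.052],-8.7)
f=grab_frame('top'); np.savez('top2.npz',**f); save('top2',cv2.resize(f['pixels'][60:220,180:380],(750,600),interpolation=cv2.INTER_CUBIC))
g=grab_frame('scene'); np.savez('scene2.npz',**g); save('scene2',cv2.resize(g['pixels'][100:240,190:350],(686,600),interpolation=cv2.INTER_CUBIC))
E
```

```text
t 2.45 pos [ 0.4697 -0.0759  0.1051] R [[-0.144, 0.006, 0.99], [-0.99, -0.005, -0.144], [0.004, -1.0, 0.006]]
shift mm [ 3.5 53.1 -0.5] twist 0.0078 q [-0.21 -0.27  2.01 -0.    1.39 -0.07] F [ 0.32 -0.12  0.78] M [-0.014  0.018  0.048] gap 0.0597
```

View pics/top2.png

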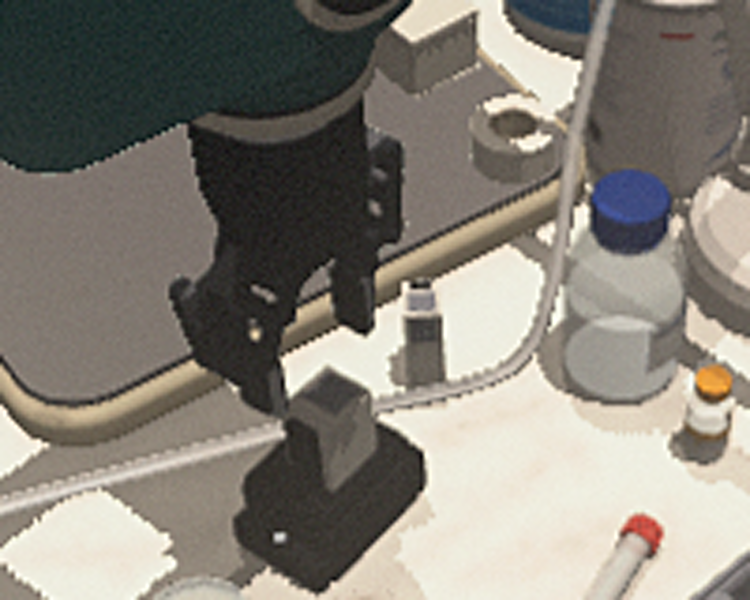

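View pics/scene2.png

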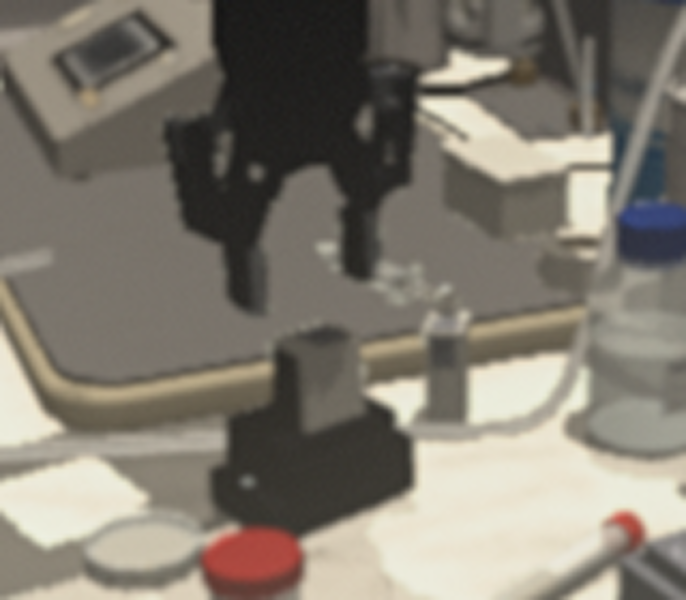

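```bash
python3 - <<'E'
from meas import *
s,p,R=st()
for n,sc,o in(('scene',4.2857,(190,100)),('top',3.75,(180,60))):
    f=dict(np.load(n+'2.npz'))
    for X,l in((p,'tcp'),(p+R@[0,-.008,0],'tcp back 8'),(p+R@[0,-.008,-.03],'f-'),(p+R@[0,-.008,.03],'f+'),([.467,-.079,.09],'packtop'),([.467,-.079,.05],'mouth')):
        q=proj(f,X); print(n,l,q.round(1),((q-o)*sc).round(0))
    X=cloud(f); m=(f['depth']>0)&(np.abs(X[...,0]-p[0])<.06)&(np.abs(X[...,1]-p[1])<.04)&(X[...,2]>.102)&(X[...,2]<.14)
    P=X[m]; L=(P-p)@R; print('tip pts tool frame', len(L)); 
    for sg in(-1,1):
        q=L[L[:,2]*sg>0]; 
        if len(q)>5: print(sg,np.percentile(q,[2,50,98],axis=0).round(4).tolist())
E
```

```text
scene tcp [262.  171.1] [309. 305.]
scene tcp back 8 [261.8 167.7] [308. 290.]
scene f- [250.3 171.4] [259. 306.]
scene f+ [272.8 164.1] [355. 275.]
scene packtop [262.4 178.3] [310. 336.]
scene mouth [263.2 195.1] [314. 408.]
tip pts tool frame 235
-1 [[-0.0072, -0.0349, -0.0453], [0.0056, -0.0225, -0.0401], [0.0115, -0.0067, -0.0328]]
1 [[-0.0127, -0.0341, 0.0261], [0.0041, -0.0214, 0.0283], [0.0103, -0.0072, 0.0406]]
top tcp [264.5 160.2] [317. 376.]
top tcp back 8 [264.  157.3] [315. 365.]
top f- [253.5 167.3] [275. 402.]
top f+ [274.2 147.6] [353. 329.]
top packtop [265.7 167. ] [322. 401.]
top mouth [267.6 180.6] [328. 452.]
tip pts tool frame 216
-1 [[-0.0076, -0.0347, -0.0445], [0.0041, -0.0238, -0.039], [0.0091, -0.0117, -0.03]]
1 [[-0.0135, -0.0345, 0.0282], [0.0005, -0.0226, 0.03], [0.0088, -0.0093, 0.042]]
```

Request:
carry_out(commands=[{"hand": 0.3, "translation": [3, 25, 0], "twist": 0.007}, {"hand": 0.3, "translation": [0, 0, 0], "twist": 0}, {"hand": 0.3, "translation": [0, 20, 0], "twist": 0}, {"hand": 0.35, "translation": [0, 0, 0], "twist": 0}])

```text
t: 3.05
eef_pos: [0.4711, -0.0795, 0.0625]
ee_rot: [0.459, -0.532, 0.54, -0.462]
contact_force: [0.5, 0.3, 0.8]
finger_gap: 0.0555
```

```bash
python3 - <<'E'
from h import *
plan([.469,-.0795,.052],-8.7)
f=grab_frame('top'); np.savez('top3.npz',**f); save('top3',cv2.resize(f['pixels'][120:220,210:320],(660,600),interpolation=cv2.INTER_CUBIC))
g=grab_frame('scene'); np.savez('scene3.npz',**g); save('scene3',cv2.resize(g['pixels'][140:240,215:315],(600,600),interpolation=cv2.INTER_CUBIC))
E
```

```text
t 3.05 pos [ 0.4711 -0.0795  0.0625] R [[-0.151, 0.01, 0.989], [-0.989, -0.006, -0.151], [0.004, -1.0, 0.011]]
shift mm [ 0.3 10.5 -2.2] twist 0.0006 q [-0.22 -0.23  2.06 -0.    1.31 -0.07] F [0.48 0.31 0.79] M [-0.011 -0.012  0.016] gap 0.0555
```

View pics/top3.png

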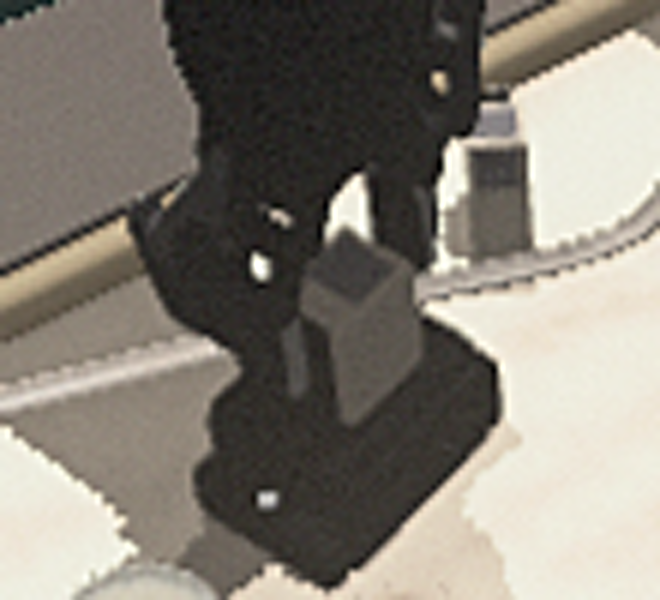

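View pics/scene3.png

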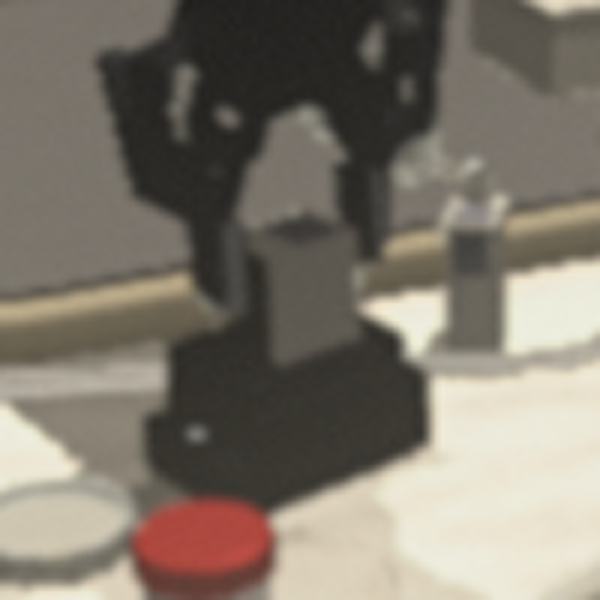

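Request:
carry_out(commands=[{"hand": 0.35, "translation": [0, 10.5, -2.2], "twist": 0}, {"hand": 0.4, "translation": [0, 0, 0], "twist": 0}, {"hand": 0.42, "translation": [0, 0, 0], "twist": 0}])

```text
t: 3.52
eef_pos: [0.4702, -0.0794, 0.0538]
ee_rot: [0.459, -0.531, 0.541, -0.463]
contact_force: [-0.2, 0.2, 0.6]
finger_gap: 0.0497
```

```bash
python3 - <<'E'
from meas import *
plan([.469,-.0795,.052],-8.7)
s,p,R=st()
f=grab_frame('top'); np.savez('top4.npz',**f); save('top4',cv2.resize(f['pixels'][140:200,240:300],(600,600),interpolation=cv2.INTER_CUBIC))
X=cloud(f); m=(f['depth']>0)&(np.abs(X[...,0]-p[0])<.06)&(np.abs(X[...,1]-p[1])<.04)&(X[...,2]>.053)&(X[...,2]<.14); L=(X[m]-p)@R
for sg in(-1,1):
    q=L[(L[:,2]*sg>.024)]; print(sg,np.percentile(q,[2,50,98],axis=0).round(4).tolist())
E
```

```text
t 3.525 pos [ 0.4702 -0.0794  0.0538] R [[-0.151, 0.014, 0.989], [-0.989, -0.006, -0.15], [0.004, -1.0, 0.015]]
shift mm [ 0.2  1.8 -1.2] twist 0.0007 q [-0.22 -0.23  2.07 -0.    1.29 -0.07] F [-0.15  0.16  0.56] M [0.028 0.007 0.053] gap 0.0497
-1 [[-0.0159, -0.0839, -0.058], [0.0056, -0.057, -0.0332], [0.0165, -0.0, -0.0247]]
1 [[-0.012, -0.0843, 0.0242], [0.0062, -0.0568, 0.037], [0.0146, -0.0143, 0.0594]]
```

View pics/top4.png

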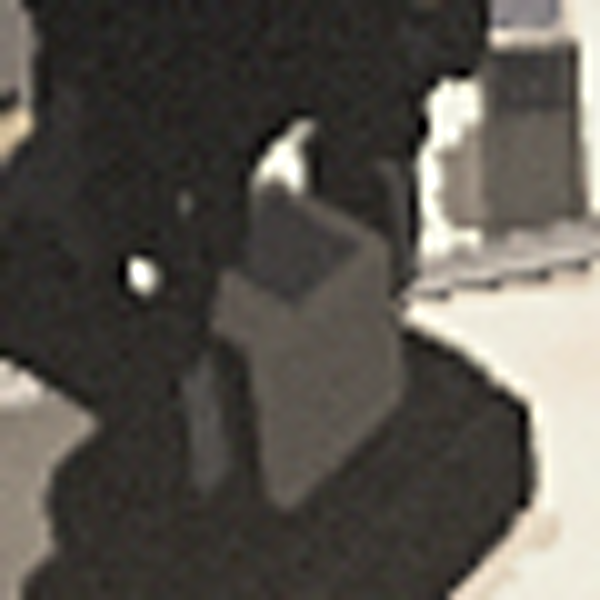

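Request:
carry_out(commands=[{"hand": 0.46, "translation": [0, 2, -1.2], "twist": 0}, {"hand": 0.48, "translation": [0, 0, 0], "twist": 0}], grip_force=20)

```text
t: 3.82
eef_pos: [0.4688, -0.0793, 0.0517]
ee_rot: [0.459, -0.531, 0.541, -0.463]
contact_force: [-0.2, 1.1, -0.1]
finger_gap: 0.044
```

```bash
python3 -c "
from h import *
plan([.469,-.0795,.052],-8.7)"
```

```text
t 3.825 pos [ 0.4688 -0.0793  0.0517] R [[-0.151, 0.013, 0.989], [-0.989, -0.006, -0.15], [0.004, -1.0, 0.014]]
shift mm [ 0.2 -0.3  0.2] twist 0.0007 q [-0.22 -0.23  2.07 -0.    1.29 -0.07] F [-0.24  1.08 -0.1 ] M [-0.025  0.099 -0.001] gap 0.044
```

Request:
carry_out(commands=[{"hand": 0.5, "translation": [0, 0, 0], "twist": 0}, {"hand": 0.5, "translation": [0, 0, 0], "twist": 0}])

```text
t: 4.08
eef_pos: [0.4688, -0.0792, 0.0518]
ee_rot: [0.459, -0.532, 0.541, -0.463]
contact_force: [-1.4, 0.6, 0.3]
finger_gap: 0.0429
```

Request:
carry_out(commands=[{"hand": 0.52, "translation": [0, 0, 0], "twist": 0}, {"hand": 0.52, "translation": [0, 0, 0], "twist": 0}])

```text
t: 4.32
eef_pos: [0.4687, -0.0793, 0.0518]
ee_rot: [0.459, -0.532, 0.541, -0.463]
contact_force: [-2.0, 0.0, -0.2]
finger_gap: 0.0411
```

```bash
python3 -c "
from h import *
plan([.469,-.0795,.052],-8.7)"
```

```text
t 4.325 pos [ 0.4687 -0.0793  0.0518] R [[-0.151, 0.013, 0.989], [-0.989, -0.006, -0.151], [0.004, -1.0, 0.014]]
shift mm [ 0.2 -0.2  0.3] twist 0.0007 q [-0.22 -0.23  2.07 -0.    1.29 -0.07] F [-2.01  0.04 -0.17] M [0.033 0.382 0.023] gap 0.0411
```

Request:
carry_out(commands=[{"hand": 0.54, "translation": [0, 0, 0], "twist": 0}, {"hand": 0.54, "translation": [0, 0, 0], "twist": 0}])

```text
t: 4.58
eef_pos: [0.4688, -0.0793, 0.0517]
ee_rot: [0.459, -0.532, 0.541, -0.463]
contact_force: [-0.4, 0.0, 1.3]
finger_gap: 0.0394
```

Request:
carry_out(commands=[{"hand": 0.56, "translation": [0, 0, 0], "twist": 0}, {"hand": 0.56, "translation": [0, 0, 0], "twist": 0}])

```text
t: 4.82
eef_pos: [0.4689, -0.0793, 0.0518]
ee_rot: [0.459, -0.531, 0.541, -0.463]
contact_force: [0.7, -0.2, -0.3]
finger_gap: 0.0379
```

```bash
python3 -c "
from h import *
plan([.469,-.0795,.052],-8.7)"
```

```text
t 4.825 pos [ 0.4689 -0.0793  0.0518] R [[-0.151, 0.013, 0.989], [-0.989, -0.006, -0.15], [0.004, -1.0, 0.014]]
shift mm [ 0.2 -0.2  0.2] twist 0.0007 q [-0.22 -0.23  2.07 -0.    1.29 -0.07] F [ 0.68 -0.16 -0.29] M [ 0.017  0.215 -0.009] gap 0.0379
```

Request:
carry_out(commands=[{"hand": 0.6, "translation": [0, 0, 0], "twist": 0}, {"hand": 0.7, "translation": [0, 0, 0], "twist": 0}, {"hand": 0.7, "translation": [0, 0, 0], "twist": 0}], grip_force=30)

```text
t: 5.2
eef_pos: [0.469, -0.0794, 0.0519]
ee_rot: [0.459, -0.531, 0.541, -0.463]
contact_force: [-0.1, 0.1, 1.1]
finger_gap: 0.0354
```

```bash
python3 -c "
from h import *
plan([.469,-.0795,.052],-8.7)
f=grab_frame('top'); np.savez('top5.npz',**f); save('top5',cv2.resize(f['pixels'][140:200,240:300],(600,600),interpolation=cv2.INTER_CUBIC))"
```

```text
t 5.2 pos [ 0.469  -0.0794  0.0519] R [[-0.151, 0.014, 0.989], [-0.989, -0.007, -0.15], [0.005, -1.0, 0.015]]
shift mm [ 0.1 -0.1  0.1] twist 0.0007 q [-0.22 -0.23  2.07 -0.    1.29 -0.07] F [-0.07  0.06  1.13] M [-0.044  0.188 -0.022] gap 0.0354
```

View pics/top5.png

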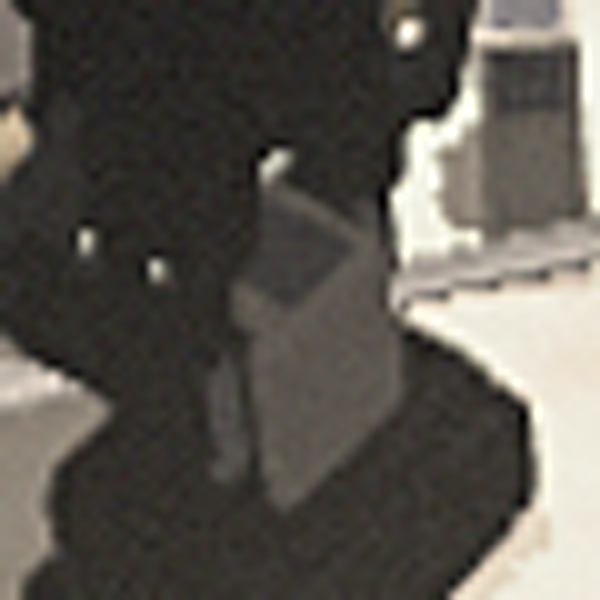

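Request:
carry_out(commands=[{"hand": 0.7, "translation": [0, -1.5, 0], "twist": 0}, {"hand": 0.7, "translation": [0, -2, 0], "twist": 0}])

```text
t: 5.5
eef_pos: [0.4687, -0.0792, 0.0552]
ee_rot: [0.459, -0.532, 0.541, -0.463]
contact_force: [-0.8, -0.4, -2.7]
finger_gap: 0.0355
```

Request:
carry_out(commands=[{"hand": 0.7, "translation": [0, -3, 0], "twist": 0}, {"hand": 0.7, "translation": [0, -3, 0], "twist": 0}])

```text
t: 5.75
eef_pos: [0.4685, -0.0791, 0.0614]
ee_rot: [0.459, -0.532, 0.541, -0.463]
contact_force: [-0.2, -0.2, -1.9]
finger_gap: 0.0356
```

```bash
python3 -c "
from h import *
plan([.469,-.0795,.100],-8.7)"
```

```text
t 5.75 pos [ 0.4685 -0.0791  0.0614] R [[-0.151, 0.013, 0.989], [-0.989, -0.006, -0.15], [0.004, -1.0, 0.014]]
shift mm [  0.4 -38.6   1.1] twist 0.0007 q [-0.22 -0.24  2.06 -0.    1.31 -0.07] F [-0.24 -0.23 -1.88] M [ 0.017 -0.008  0.009] gap 0.0356
```

Request:
carry_out(commands=[{"hand": 0.7, "translation": [0.1, -6, 0.2], "twist": 0}, {"hand": 0.7, "translation": [0.1, -6, 0.2], "twist": 0}, {"hand": 0.7, "translation": [0.1, -7, 0.2], "twist": 0}])

```text
t: 6.12
eef_pos: [0.4688, -0.0794, 0.0817]
ee_rot: [0.459, -0.532, 0.541, -0.463]
contact_force: [0.0, 0.3, -2.2]
finger_gap: 0.0357
```

```bash
python3 -c "
from h import *
plan([.469,-.0795,.100],-8.7)"
```

```text
t 6.125 pos [ 0.4688 -0.0794  0.0817] R [[-0.151, 0.013, 0.989], [-0.989, -0.006, -0.15], [0.004, -1.0, 0.014]]
shift mm [  0.1 -18.3   0.4] twist 0.0007 q [-0.22 -0.26  2.04 -0.    1.34 -0.07] F [ 0.03  0.33 -2.2 ] M [-0.015  0.026 -0.048] gap 0.0357
```

Request:
carry_out(commands=[{"hand": 0.7, "translation": [0.1, -9, 0.2], "twist": 0}, {"hand": 0.7, "translation": [0, -10, 0.2], "twist": 0}, {"hand": 0.7, "translation": [0, -12, 0.2], "twist": 0}, {"hand": 0.7, "translation": [0, -12, 0.2], "twist": 0}, {"hand": 0.7, "translation": [0, 0, 0], "twist": 0}])

```text
t: 6.75
eef_pos: [0.4695, -0.0795, 0.1293]
ee_rot: [0.458, -0.531, 0.542, -0.463]
contact_force: [0.0, 1.0, -2.5]
finger_gap: 0.0353
```

```bash
python3 - <<'E'
from h import *
# target: bay centre; tcp at pack x=+2
a=np.radians(-18.7);x=np.array([np.cos(a),np.sin(a)]);y=np.array([-x[1],x[0]]); o=.566*x-.1433*y; t=o+.002*x; print(o,t)
plan([*t,.125],-18.7); rows([*t,.125],-18.7,6)
f=grab_frame('top'); np.savez('top6.npz',**f); save('top6',cv2.resize(f['pixels'][80:220,210:360],(640,600),interpolation=cv2.INTER_CUBIC))
E
```

```text
[ 0.49017718 -0.31720219] [ 0.4920716  -0.31784341]
t 6.75 pos [ 0.4695 -0.0795  0.1293] R [[-0.151, 0.015, 0.988], [-0.989, -0.007, -0.151], [0.004, -1.0, 0.016]]
shift mm [232.2   6.2  58.1] twist 0.1752 q [-0.22 -0.3   1.99 -0.    1.43 -0.07] F [ 0.05  1.04 -2.49] M [ 0.001  0.024 -0.001] gap 0.0353
[38.7, 0.7, 9.7] tw 0.0292
[38.4, 0.7, 10.8] tw 0.0292
[38.1, 0.7, 11.9] tw 0.0292
[37.7, 0.7, 13.0] tw 0.0292
[37.3, 0.7, 14.1] tw 0.0292
[36.9, 0.7, 15.2] tw 0.0292
```

View pics/top6.png

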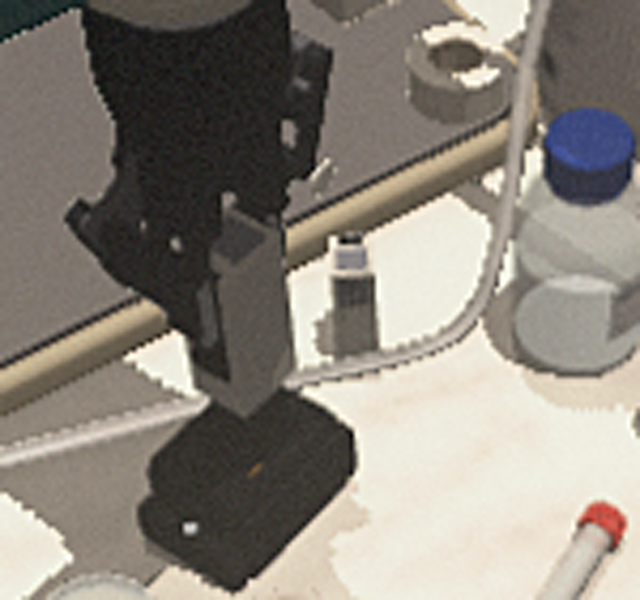

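Request:
carry_out(commands=[{"hand": 0.7, "translation": [30, 0, 8], "twist": 0.029}, {"hand": 0.7, "translation": [38, 0.5, 11], "twist": 0.029}, {"hand": 0.7, "translation": [38, 0.5, 12], "twist": 0.029}, {"hand": 0.7, "translation": [38, 0.5, 13], "twist": 0.029}, {"hand": 0.7, "translation": [37, 0.5, 14], "twist": 0.029}])

```text
t: 7.42
eef_pos: [0.4876, -0.2718, 0.1256]
ee_rot: [0.418, -0.564, 0.572, -0.423]
contact_force: [0.8, 0.6, -2.4]
finger_gap: 0.0356
```

```bash
python3 -c "
from h import *
plan([.4921,-.3178,.125],-18.7)
rows([.4921,-.3178,.125],-18.7,2)"
```

```text
t 7.425 pos [ 0.4876 -0.2718  0.1256] R [[-0.292, 0.012, 0.956], [-0.956, -0.005, -0.292], [0.001, -1.0, 0.013]]
shift mm [42.6  0.9 17.8] twist 0.0299 q [-0.56 -0.1   1.83  0.    1.4  -0.26] F [ 0.76  0.6  -2.36] M [0.069 0.006 0.012] gap 0.0356
[21.3, 0.3, 8.9] tw 0.0149
[21.2, 0.3, 9.2] tw 0.0149
```

Request:
carry_out(commands=[{"hand": 0.7, "translation": [18, 0.3, 8], "twist": 0.015}, {"hand": 0.7, "translation": [15, 0.3, 6], "twist": 0.012}, {"hand": 0.7, "translation": [0, 0, 0], "twist": 0}, {"hand": 0.7, "translation": [0, 0, 0], "twist": 0}])

```text
t: 7.92
eef_pos: [0.4907, -0.309, 0.1234]
ee_rot: [0.41, -0.572, 0.577, -0.415]
contact_force: [0.2, -0.8, -1.5]
finger_gap: 0.0355
```

```bash
python3 - <<'E'
from h import *
plan([.4921,-.3178,.11],-18.7)
f=grab_frame('top'); np.savez('top7.npz',**f); save('top7',cv2.resize(f['pixels'][150:270,330:470],(700,600),interpolation=cv2.INTER_CUBIC))
g=grab_frame('scene'); np.savez('scene7.npz',**g); save('scene7',cv2.resize(g['pixels'][160:280,310:430],(600,600),interpolation=cv2.INTER_CUBIC))
E
```

```text
t 7.925 pos [ 0.4907 -0.309   0.1234] R [[-0.32, 0.01, 0.947], [-0.947, -0.003, -0.32], [-0.001, -1.0, 0.01]]
shift mm [ 7.9 13.5  4. ] twist 0.0005 q [-0.61 -0.05  1.79  0.    1.39 -0.28] F [ 0.2 -0.8 -1.5] M [ 0.027 -0.084  0.02 ] gap 0.0355
```

View pics/top7.png

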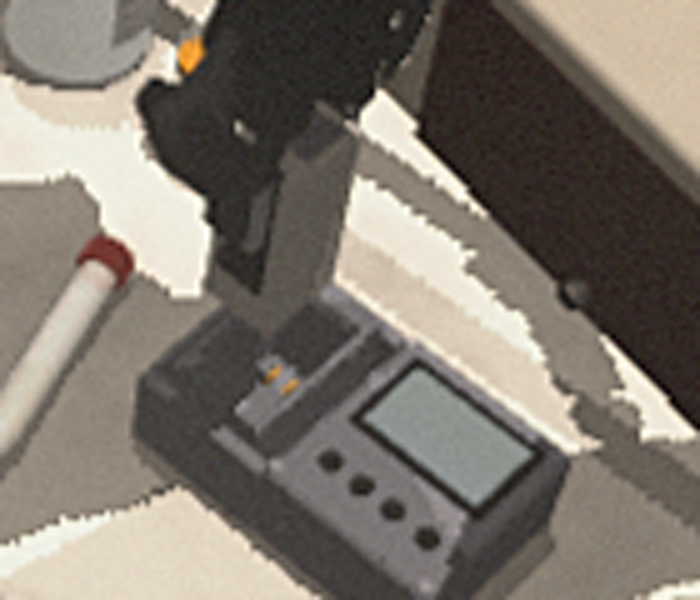

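View pics/scene7.png

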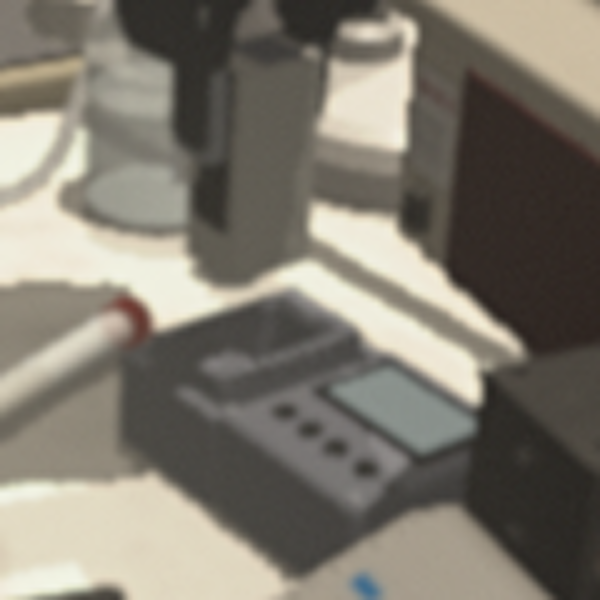

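```bash
python3 - <<'E'
from h import *
s,p,R=st()
zb=p[2]-.0459
f=dict(np.load('top7.npz')); g=dict(np.load('scene7.npz'))
a=np.radians(-18.7);x=np.array([np.cos(a),np.sin(a)]);y=np.array([-x[1],x[0]])
po=(p-.002*R[:,2])[:2]
print('expected pack o logger axes',po@x,po@y)
for n,c in((('-x-y'),(-16,-15)),('+x-y',(20,-15)),('-x+y',(-16,15))):
    X=np.array([*(po+(c[0]*x+c[1]*y)/1e3),zb]); print(n,'pred top',((proj(f,X)-[330,150])*5).round(0),'scene',((proj(g,X)-[310,160])*5).round(0))
for n,fr,o,C in(('top',f,(330,150),[(263,338),(332,296),(206,285)]),('scene',g,(310,160),[(233,285),(308,248),(190,252)])):
    for (u,v),c in zip(C,[(-16,-15),(20,-15),(-16,15)]):
        w=onz(fr,o[0]+(u+.5)/5-.5,o[1]+(v+.5)/5-.5,zb)[:2]; print(n,c,'logger-axes origin est',(w@x*1e3-c[0]).round(1),(w@y*1e3-c[1]).round(1))
E
python3 - <<'E'
import sys; sys.path.insert(0,'.')
import os; os.chdir('.')
from h import *
f=dict(np.load('top7.npz'));save('z7',cv2.resize(f['pixels'][195:250,355:415],(780,715),interpolation=cv2.INTER_CUBIC)[:600])
E
```

```text
expected pack o logger axes 0.5618492276194935 -0.13536421666764378
-x-y pred top [264. 336.] scene [230. 282.]
+x-y pred top [330. 279.] scene [305. 258.]
-x+y pred top [201. 287.] scene [181. 250.]
top (-16, -15) logger-axes origin est 561.2 -134.7
top (20, -15) logger-axes origin est 556.8 -139.8
top (-16, 15) logger-axes origin est 564.1 -134.9
scene (-16, -15) logger-axes origin est 561.7 -136.1
scene (20, -15) logger-axes origin est 568.4 -128.2
scene (-16, 15) logger-axes origin est 564.1 -136.5
```

View pics/z7.png

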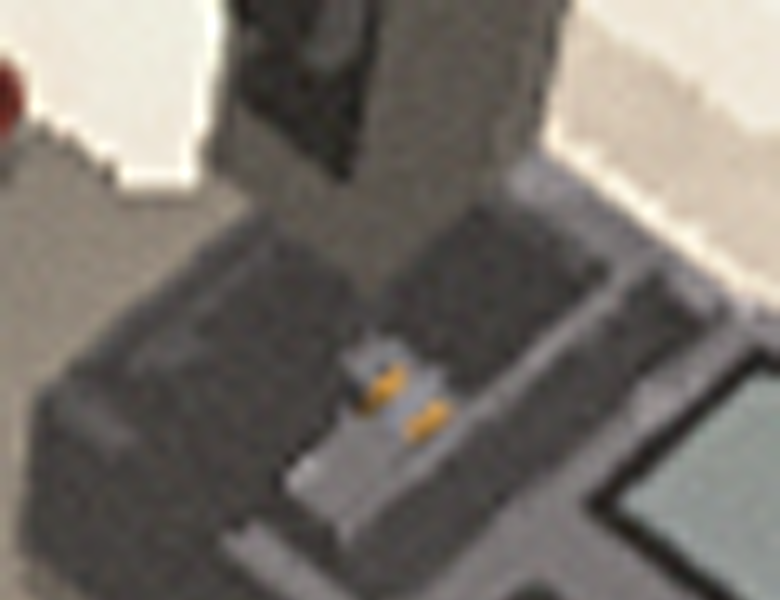

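```bash
python3 - <<'E'
from h import *
g=dict(np.load('scene0.npz'));save('z8',cv2.resize(g['pixels'][208:258,328:393],(780,600),interpolation=cv2.INTER_CUBIC))
E
```

```text
(no output)
```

View pics/z8.png

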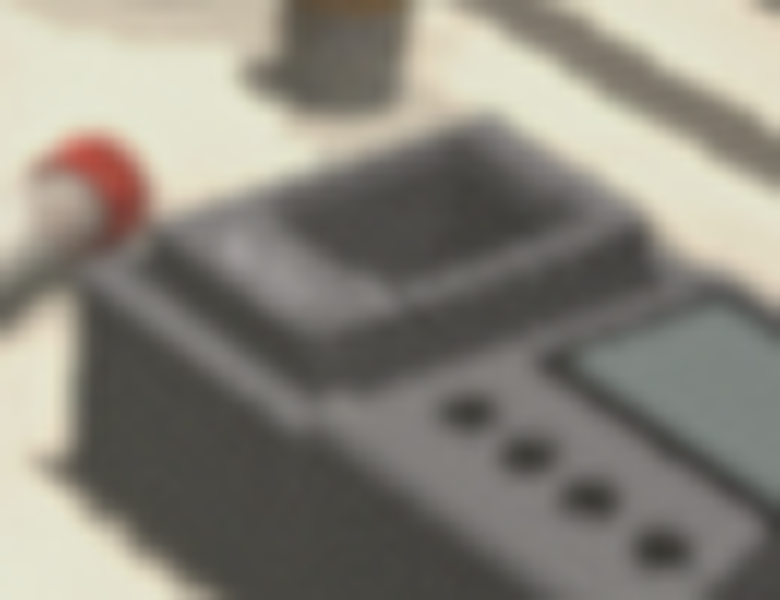

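```bash
python3 - <<'E'
from h import *
f=dict(np.load('scene0.npz'))
a=np.radians(-18.7);x=np.array([np.cos(a),np.sin(a)]);y=np.array([-x[1],x[0]])
for U,V,z,n in[(313,333,.05,'bay -x-y'),(155,240,.05,'bay -x+y'),(655,212,.05,'bay +x-y'),(490,112,.05,'bay+x+y'),(400,300,.05,'well -x-y'),(280,205,.05,'well -x +y'),(583,212,.05,'well +x-y'),(470,140,.05,'well +x+y'),(86,275,.04,'case -x+y')]:
    p=onz(f,328+(U+.5)/12-.5,208+(V+.5)/12-.5,z)[:2]; print(n,(p@x*1e3).round(1),(p@y*1e3).round(1))
E
```

```text
bay -x-y 529.9 -165.8
bay -x+y 526.4 -129.8
bay +x-y 599.1 -165.7
bay+x+y 598.3 -125.6
well -x-y 547.4 -165.2
well -x +y 549.9 -131.6
well +x-y 589.4 -159.5
well +x+y 589.3 -131.2
case -x+y 521.0 -119.1
```

```bash
cat >> h.py <<'E'
a_=np.radians(-18.7);LX=np.array([np.cos(a_),np.sin(a_)]);LY=np.array([-LX[1],LX[0]])
def lp(tx,ty,zb):
    """pack origin in logger axes (mm) & pack-bottom z (mm) target -> plan"""
    t=(tx+2)/1e3*LX+ty/1e3*LY; s,p,R=st(); po=(p-.002*R[:,2])
    print('pack now',(po[:2]@LX*1e3).round(2),(po[:2]@LY*1e3).round(2),'zb',(p[2]*1e3-45.9).round(2),'F logger x,y,z',(s['contact_force'][:2]@LX).round(2),(s['contact_force'][:2]@LY).round(2),s['contact_force'][2].round(2))
    plan([*t,zb/1e3+.0459],-18.7)
E
python3 -c "
from h import *
lp(566.5,-145,58)"
```

```text
pack now 561.85 -135.36 zb 77.68 F logger x,y,z 0.05 0.35 -1.43
t 8.025 pos [ 0.4907 -0.309   0.1236] R [[-0.32, 0.01, 0.947], [-0.947, -0.003, -0.32], [-0.0, -1.0, 0.011]]
shift mm [ 9.6 19.7  4.4] twist 0.0007 q [-0.61 -0.05  1.79  0.    1.39 -0.28] F [ 0.16  0.32 -1.43] M [ 0.017 -0.003 -0.013] gap 0.0355
```

Request:
carry_out(commands=[{"hand": 0.7, "translation": [6, 5, 3], "twist": 0}, {"hand": 0.7, "translation": [4, 7, 2], "twist": 0}, {"hand": 0.7, "translation": [0, 7, 0], "twist": 0}, {"hand": 0.7, "translation": [0, 0, 0], "twist": 0}])

```text
t: 8.52
eef_pos: [0.4926, -0.3199, 0.1031]
ee_rot: [0.41, -0.571, 0.577, -0.415]
contact_force: [-0.6, -0.3, -2.6]
finger_gap: 0.0355
```

```bash
python3 - <<'E'
from h import *
lp(566.5,-145,53)
f=grab_frame('top'); np.savez('top8.npz',**f); save('z9',cv2.resize(f['pixels'][195:250,355:415],(780,715),interpolation=cv2.INTER_CUBIC)[:600])
g=grab_frame('scene'); np.savez('scene8.npz',**g);save('z10',cv2.resize(g['pixels'][200:260,328:393],(650,600),interpolation=cv2.INTER_CUBIC))
E
```

```text
pack now 567.17 -145.11 zb 57.22 F logger x,y,z -0.5 -0.45 -2.64
t 8.525 pos [ 0.4926 -0.3199  0.1031] R [[-0.319, 0.01, 0.948], [-0.948, -0.003, -0.319], [-0.0, -1.0, 0.011]]
shift mm [-0.1  4.2 -0.7] twist 0.002 q [-0.62 -0.02  1.79  0.    1.36 -0.3 ] F [-0.62 -0.27 -2.64] M [ 0.002  0.035 -0.023] gap 0.0355
```

View pics/z9.png

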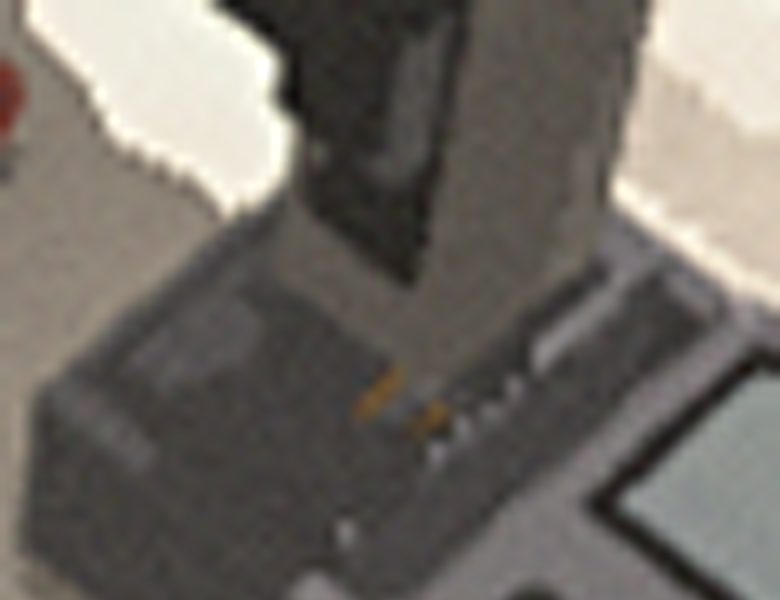

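View pics/z10.png

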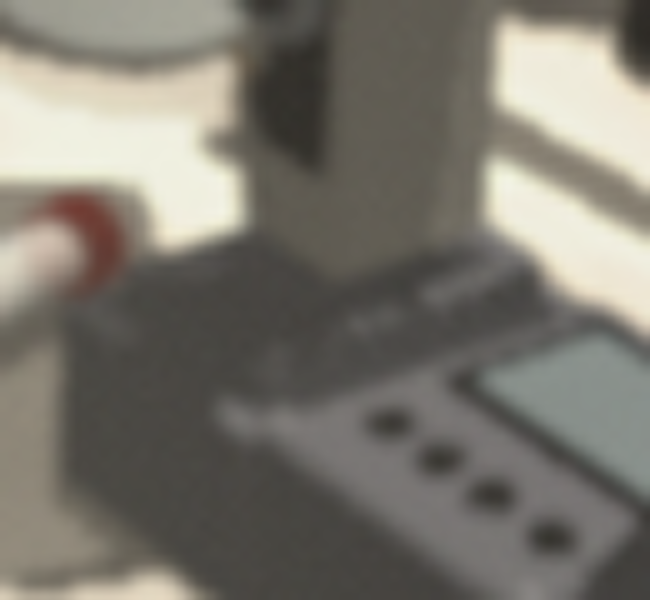

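Request:
carry_out(commands=[{"hand": 0.7, "translation": [0, 3, -0.5], "twist": 0.002}, {"hand": 0.7, "translation": [0, 2, 0], "twist": 0}, {"hand": 0.7, "translation": [0, 1.5, 0], "twist": 0}])

```text
t: 9.0
eef_pos: [0.4926, -0.3199, 0.0976]
ee_rot: [0.41, -0.571, 0.578, -0.415]
contact_force: [0.9, 0.1, -0.8]
finger_gap: 0.0355
```

```bash
python3 -c "
from h import *
lp(566.5,-145,48)"
```

```text
pack now 567.17 -145.09 zb 51.66 F logger x,y,z 0.86 0.36 -0.81
t 9.0 pos [ 0.4926 -0.3199  0.0976] R [[-0.321, 0.012, 0.947], [-0.947, -0.004, -0.321], [0.0, -1.0, 0.012]]
shift mm [-0.1  3.6 -0.7] twist 0.0 q [-0.62 -0.01  1.8   0.    1.35 -0.3 ] F [ 0.93  0.06 -0.81] M [-0.02  -0.013 -0.071] gap 0.0355
```

Request:
carry_out(commands=[{"hand": 0.7, "translation": [0, 1.5, 0], "twist": 0}, {"hand": 0.7, "translation": [0, 1, 0], "twist": 0}])

```text
t: 9.25
eef_pos: [0.4927, -0.3199, 0.0949]
ee_rot: [0.41, -0.571, 0.578, -0.415]
contact_force: [-0.6, 0.3, -2.5]
finger_gap: 0.0357
```

Request:
carry_out(commands=[{"hand": 0.7, "translation": [0, 1, 0], "twist": 0}, {"hand": 0.7, "translation": [0, 1, 0], "twist": 0}])

```text
t: 9.5
eef_pos: [0.4927, -0.32, 0.0928]
ee_rot: [0.41, -0.571, 0.578, -0.415]
contact_force: [0.3, 0.4, -1.8]
finger_gap: 0.0353
```

```bash
python3 -c "
from h import *
lp(566.5,-145,46)"
```

```text
pack now 567.27 -145.12 zb 46.9 F logger x,y,z 0.14 0.46 -1.78
t 9.5 pos [ 0.4927 -0.32    0.0928] R [[-0.321, 0.012, 0.947], [-0.947, -0.004, -0.321], [0.0, -1.0, 0.012]]
shift mm [-0.1  0.9 -0.8] twist 0.0 q [-0.62 -0.01  1.8   0.    1.34 -0.3 ] F [ 0.28  0.4  -1.78] M [ 0.015  0.035 -0.042] gap 0.0353
```

Request:
carry_out(commands=[{"hand": 0.7, "translation": [0, 1, 0], "twist": 0}, {"hand": 0.7, "translation": [0, 1, 0], "twist": 0}])

```text
t: 9.75
eef_pos: [0.4928, -0.3199, 0.0909]
ee_rot: [0.409, -0.571, 0.578, -0.415]
contact_force: [0.5, 1.4, -1.1]
finger_gap: 0.0356
```

Request:
carry_out(commands=[{"hand": 0.7, "translation": [0, 1, 0], "twist": 0}, {"hand": 0.7, "translation": [0, 1, 0], "twist": 0}])

```text
t: 10.0
eef_pos: [0.4929, -0.3198, 0.0887]
ee_rot: [0.41, -0.571, 0.578, -0.415]
contact_force: [-0.5, 0.8, -0.7]
finger_gap: 0.0354
```

```bash
python3 -c "
from h import *
lp(566.5,-145,40)"
```

```text
pack now 567.4 -144.94 zb 42.76 F logger x,y,z -0.77 0.6 -0.73
t 10.0 pos [ 0.4929 -0.3198  0.0887] R [[-0.321, 0.012, 0.947], [-0.947, -0.004, -0.32], [-0.0, -1.0, 0.013]]
shift mm [ 0.1  2.8 -0.9] twist 0.0001 q [-0.62 -0.01  1.8   0.    1.33 -0.3 ] F [-0.53  0.81 -0.73] M [ 0.128 -0.057 -0.003] gap 0.0354
```

Request:
carry_out(commands=[{"hand": 0.7, "translation": [0, 1, -0.5], "twist": 0}, {"hand": 0.7, "translation": [0, 1, -0.2], "twist": 0}])

```text
t: 10.25
eef_pos: [0.4922, -0.3196, 0.0865]
ee_rot: [0.409, -0.571, 0.578, -0.415]
contact_force: [0.6, 0.8, -1.0]
finger_gap: 0.0353
```

Request:
carry_out(commands=[{"hand": 0.7, "translation": [0, 1.5, 0], "twist": 0}, {"hand": 0.7, "translation": [0, 1.5, 0], "twist": 0}])

```text
t: 10.5
eef_pos: [0.4922, -0.3196, 0.0834]
ee_rot: [0.409, -0.571, 0.578, -0.415]
contact_force: [0.0, 0.8, -1.3]
finger_gap: 0.0355
```

```bash
python3 -c "
from h import *
lp(566.5,-145,35)"
```

```text
pack now 566.73 -144.93 zb 37.46 F logger x,y,z -0.23 0.77 -1.26
t 10.5 pos [ 0.4922 -0.3196  0.0834] R [[-0.321, 0.012, 0.947], [-0.947, -0.004, -0.321], [-0.0, -1.0, 0.013]]
shift mm [ 0.1  2.5 -0.3] twist 0.0001 q [-0.62 -0.    1.81  0.    1.32 -0.3 ] F [ 0.03  0.8  -1.26] M [ 0.17  -0.038 -0.024] gap 0.0355
```

Request:
carry_out(commands=[{"hand": 0.7, "translation": [0, 2, 0], "twist": 0}, {"hand": 0.7, "translation": [0, 2, 0], "twist": 0}, {"hand": 0.7, "translation": [0, 2, -0.1], "twist": 0}])

```text
t: 10.88
eef_pos: [0.4922, -0.3196, 0.0769]
ee_rot: [0.409, -0.571, 0.578, -0.415]
contact_force: [-0.3, 0.4, -1.7]
finger_gap: 0.0356
```

Request:
carry_out(commands=[{"hand": 0.7, "translation": [0, 2, 0], "twist": 0}, {"hand": 0.7, "translation": [0, 2, 0], "twist": 0}, {"hand": 0.7, "translation": [0, 2, -0.1], "twist": 0}])

```text
t: 11.25
eef_pos: [0.4922, -0.3196, 0.0705]
ee_rot: [0.409, -0.571, 0.578, -0.415]
contact_force: [0.5, 1.9, -0.7]
finger_gap: 0.0354
```

```bash
python3 -c "
from h import *
lp(566.5,-145,15)"
```

```text
pack now 566.71 -144.87 zb 24.56 F logger x,y,z -0.1 1.97 -0.71
t 11.25 pos [ 0.4922 -0.3196  0.0705] R [[-0.321, 0.012, 0.947], [-0.947, -0.004, -0.321], [-0.0, -1.0, 0.013]]
shift mm [ 0.1  9.6 -0.3] twist 0.0001 q [-0.62  0.01  1.82  0.    1.3  -0.3 ] F [ 0.54  1.9  -0.71] M [ 0.11  -0.105  0.043] gap 0.0354
```

Request:
carry_out(commands=[{"hand": 0.7, "translation": [0, 2, 0], "twist": 0}, {"hand": 0.7, "translation": [0, 2, 0], "twist": 0}, {"hand": 0.7, "translation": [0, 2, -0.1], "twist": 0}])

```text
t: 11.62
eef_pos: [0.4923, -0.3196, 0.0641]
ee_rot: [0.409, -0.571, 0.578, -0.415]
contact_force: [1.0, 0.7, -0.6]
finger_gap: 0.0358
```

Request:
carry_out(commands=[{"hand": 0.7, "translation": [0, 2, 0], "twist": 0}, {"hand": 0.7, "translation": [0, 2, 0], "twist": 0}, {"hand": 0.7, "translation": [0, 1.5, -0.1], "twist": 0}])

```text
t: 12.0
eef_pos: [0.4924, -0.3196, 0.0583]
ee_rot: [0.409, -0.571, 0.578, -0.415]
contact_force: [2.0, 0.0, -0.1]
finger_gap: 0.0356
```

```bash
python3 -c "
from h import *
lp(566.5,-145,6)"
```

```text
pack now 566.84 -144.87 zb 12.37 F logger x,y,z 1.88 0.68 -0.06
t 12.0 pos [ 0.4924 -0.3196  0.0583] R [[-0.321, 0.013, 0.947], [-0.947, -0.004, -0.32], [-0.0, -1.0, 0.013]]
shift mm [ 0.1  6.4 -0.4] twist 0.0001 q [-0.62  0.02  1.83  0.    1.28 -0.3 ] F [ 2.    0.04 -0.06] M [ 0.159 -0.198  0.02 ] gap 0.0356
```

Request:
carry_out(commands=[{"hand": 0.7, "translation": [0, 1.3, 0.3], "twist": 0}, {"hand": 0.7, "translation": [0, 1.3, 0], "twist": 0}])

```text
t: 12.25
eef_pos: [0.4926, -0.3197, 0.0554]
ee_rot: [0.409, -0.571, 0.578, -0.415]
contact_force: [0.7, 0.8, -1.6]
finger_gap: 0.0354
```

Request:
carry_out(commands=[{"hand": 0.7, "translation": [0, 1, 0], "twist": 0}, {"hand": 0.7, "translation": [0, 1, 0], "twist": 0}])

```text
t: 12.5
eef_pos: [0.4926, -0.3197, 0.0532]
ee_rot: [0.409, -0.571, 0.578, -0.415]
contact_force: [0.4, 1.6, -1.1]
finger_gap: 0.0357
```

```bash
python3 -c "
from h import *
lp(566.5,-145,6)"
```

```text
pack now 567.04 -144.88 zb 7.33 F logger x,y,z -0.17 1.67 -1.13
t 12.5 pos [ 0.4926 -0.3197  0.0532] R [[-0.321, 0.012, 0.947], [-0.947, -0.004, -0.32], [-0.0, -1.0, 0.013]]
shift mm [ 0.1  1.3 -0.6] twist 0.0001 q [-0.62  0.02  1.83  0.    1.27 -0.3 ] F [ 0.37  1.63 -1.13] M [ 0.195 -0.036  0.015] gap 0.0357
```

Last millimetre, feeling for the floor.

Request:
carry_out(commands=[{"hand": 0.7, "translation": [0, 0.8, 0], "twist": 0}])

```text
t: 12.62
eef_pos: [0.4926, -0.3196, 0.0523]
ee_rot: [0.409, -0.571, 0.578, -0.415]
contact_force: [0.6, 0.5, -1.4]
finger_gap: 0.0353
```

Request:
carry_out(commands=[{"hand": 0.7, "translation": [0, 0.6, 0], "twist": 0}])

```text
t: 12.75
eef_pos: [0.4926, -0.3197, 0.0519]
ee_rot: [0.409, -0.571, 0.578, -0.415]
contact_force: [0.2, 1.8, 6.3]
finger_gap: 0.0353
```

Request:
carry_out(commands=[{"hand": 0.7, "translation": [0, 0.5, 0], "twist": 0}])

```text
t: 12.88
eef_pos: [0.4926, -0.3198, 0.0519]
ee_rot: [0.41, -0.571, 0.578, -0.415]
contact_force: [-3.1, 2.1, 6.6]
finger_gap: 0.0354
```

```bash
python3 -c "
from h import *
lp(566.5,-145,6)"
```

```text
pack now 567.18 -145.02 zb 5.98 F logger x,y,z -3.61 0.95 6.62
t 12.875 pos [ 0.4926 -0.3198  0.0519] R [[-0.32, 0.012, 0.947], [-0.947, -0.004, -0.32], [0.0, -1.0, 0.013]]
shift mm [-0.  -0.  -0.7] twist 0.0002 q [-0.62  0.03  1.83  0.    1.27 -0.3 ] F [-3.11  2.06  6.62] M [ 0.404  0.831 -0.072] gap 0.0354
```

Request:
carry_out(commands=[{"hand": 0.57, "translation": [0, 0, 0], "twist": 0}, {"hand": 0.54, "translation": [0, 0, 0], "twist": 0}, {"hand": 0.5, "translation": [0, 0, 0], "twist": 0}, {"hand": 0.4, "translation": [0, 0, 0], "twist": 0}, {"hand": 0.3, "translation": [0, 0, 0], "twist": 0}])

```text
t: 13.5
eef_pos: [0.4926, -0.3201, 0.0518]
ee_rot: [0.41, -0.571, 0.578, -0.415]
contact_force: [0.4, -0.4, 0.5]
finger_gap: 0.0595
```

```bash
python3 - <<'E'
from h import *
lp(566.5,-145,6)
f=grab_frame('top'); np.savez('top9.npz',**f); save('t9',cv2.resize(f['pixels'][170:250,345:425],(600,600),interpolation=cv2.INTER_CUBIC))
g=grab_frame('scene'); np.savez('scene9.npz',**g);save('s9',cv2.resize(g['pixels'][180:260,318:398],(600,600),interpolation=cv2.INTER_CUBIC))
E
```

```text
pack now 567.26 -145.24 zb 5.91 F logger x,y,z 0.54 -0.26 0.5
t 13.5 pos [ 0.4926 -0.3201  0.0518] R [[-0.321, 0.012, 0.947], [-0.947, -0.005, -0.321], [0.0, -1.0, 0.013]]
shift mm [-0.2 -0.1 -0.8] twist -0.0 q [-0.62  0.03  1.83  0.    1.27 -0.3 ] F [ 0.43 -0.42  0.5 ] M [ 0.026 -0.034 -0.03 ] gap 0.0595
```

View pics/t9.png

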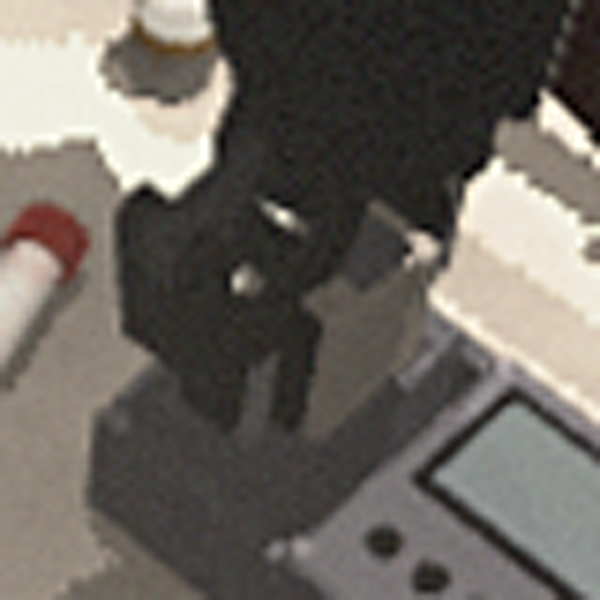

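View pics/s9.png

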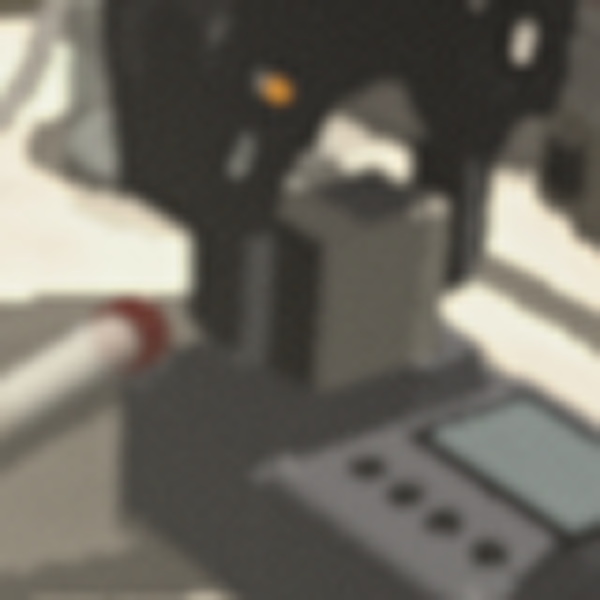

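Request:
carry_out(commands=[{"hand": 0.3, "translation": [0, -5, 0], "twist": 0}, {"hand": 0.3, "translation": [0, -12, 0.1], "twist": 0}, {"hand": 0.3, "translation": [0, -20, 0.2], "twist": 0}, {"hand": 0.3, "translation": [0, -30, 0.4], "twist": 0}, {"hand": 0.3, "translation": [0, -40, 0.5], "twist": 0}])

```text
t: 14.22
eef_pos: [0.4917, -0.3194, 0.1634]
ee_rot: [0.41, -0.571, 0.578, -0.414]
contact_force: [0.6, -0.4, -1.1]
finger_gap: 0.0601
```

Request:
carry_out(commands=[{"hand": 0.3, "translation": [-30, -30, 0], "twist": 0}, {"hand": 0.3, "translation": [-40, -20, 0], "twist": 0}, {"hand": 0.3, "translation": [-30, 0, 0], "twist": 0}, {"hand": 0.3, "translation": [0, 0, 0], "twist": 0}])

```text
t: 14.72
eef_pos: [0.5247, -0.2227, 0.2261]
ee_rot: [0.408, -0.568, 0.581, -0.416]
contact_force: [-0.1, 0.6, 0.5]
finger_gap: 0.0596
```

```bash
python3 - <<'E'
from meas import *
s,p,R=st(); print(s['t'],p,s['contact_force'])
f=grab_frame('top'); np.savez('top10.npz',**f); save('t10',f['pixels']); save('t10z',cv2.resize(f['pixels'][180:250,345:425],(685,600),interpolation=cv2.INTER_CUBIC))
g=grab_frame('scene'); np.savez('scene10.npz',**g);save('s10',cv2.resize(g['pixels'][180:260,318:398],(600,600),interpolation=cv2.INTER_CUBIC))
for n,f in(('top',f),('scene',g)):
    X=cloud(f); c=.567*LX-.145*LY
    m=(np.hypot(X[...,0]-c[0],X[...,1]-c[1])<.04)&(X[...,2]>.08)&(X[...,2]<.11)&(f['depth']>0); P=X[m]
    print(n,len(P),cv2.minAreaRect(P[:,:2].astype(np.float32)),np.percentile(P[:,2],[10,50,90]))
    r=cv2.minAreaRect(P[:,:2].astype(np.float32))[0]; print('logger axes',np.array(r)@LX,np.array(r)@LY)
E
```

```text
14.725 [ 0.52471842 -0.22272498  0.22614333] [-0.10844027  0.58511855  0.53601219]
top 392 ((0.4909820556640625, -0.319318950176239), (0.031630173325538635, 0.043930258601903915), 71.2403793334961) [0.08289673 0.09095465 0.09296027]
logger axes 0.5674410528805554 -0.14504696629564764
scene 273 ((0.488979697227478, -0.321050763130188), (0.0322585254907608, 0.04270036891102791), 74.42572021484375) [0.08243018 0.08878904 0.09062101]
logger axes 0.5660996401199917 -0.14732933945133964
```

View pics/t10.png

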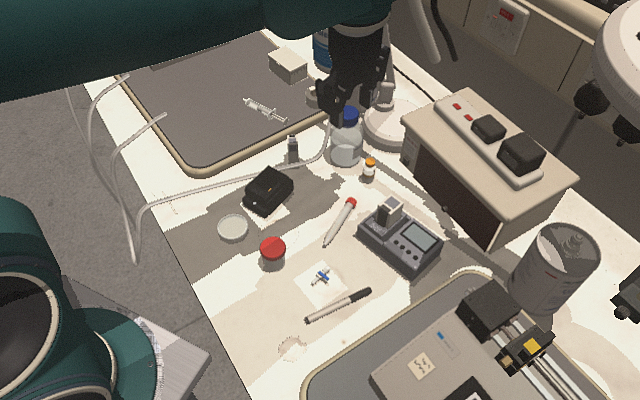

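View pics/t10z.png

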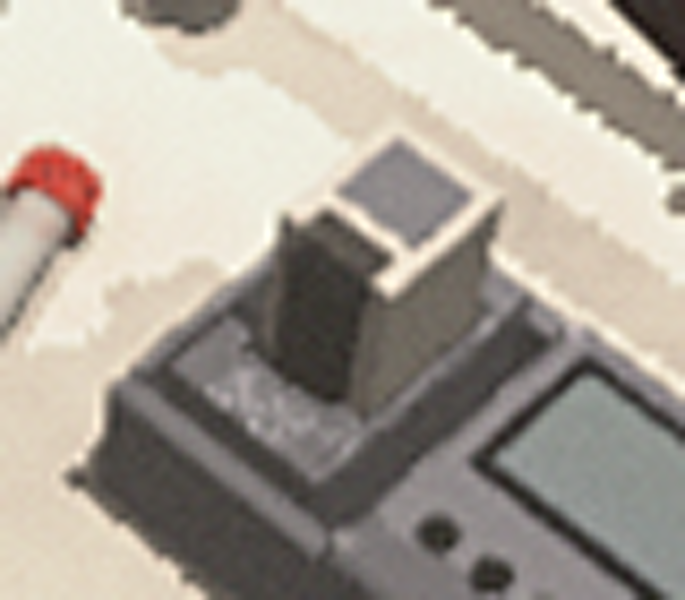

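View pics/s10.png

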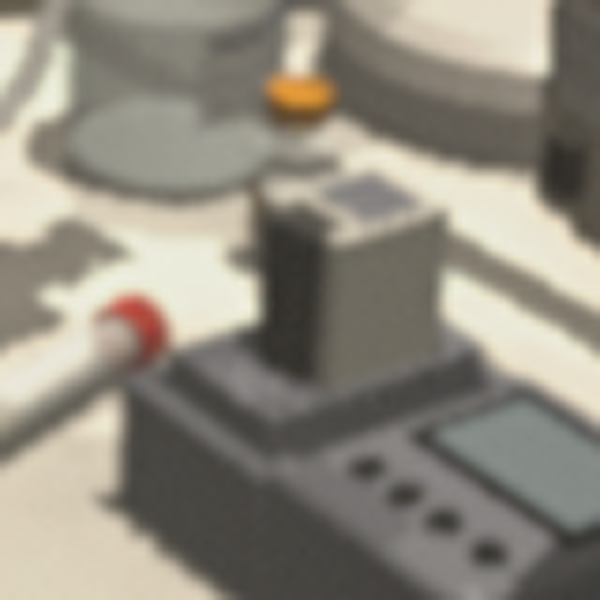

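```bash
python3 -c "
from h import *
print(finish_job())"
```

```text
the job is handed in; nothing more can be done
None
```

The battery pack is in the logger's bay, pushed fully home with its tab on the lip side. I handed the job in at about 15 s of the 58 s allowed.

- **Lift out:** I squeezed the tab until the finger opening read 35.4 mm, against 36 mm for fully pressed. Keeping it squeezed, I lifted the pack straight up; the vertical force stayed near the pack's own weight (about 1.7 N), at most 2.7 N.
- **Insertion:** I felt down into the bay in 1–2 mm steps. The sideways force stayed under about 2 N, and the floor came at the expected height with about 6 N. I then opened the fingers gradually and withdrew upwards.
- **Last checks:**
  - **Seating:** the pack's top stands about 90 mm above the bench in both views (89 and 91 mm), as it should when seated.
  - **Tab:** it looks sprung out; the length over tab and body is 43–44 mm, as it was in the charger. I could not see the hook itself, which is hidden under the lip, and I did not tug the pack to test the latch.
  - **Bystanders:** the other things on the bench look unmoved, and the gripper is touching nothing.
- **Disagreements:** the two views put the bay's sideways position 2–3 mm apart, so I used the value between them and went in by feel. The tool had also drifted to a tilt of about 0.8°, which the moves could not correct, but the well's play took it up.

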